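# Chock the rolling pin on the centre line for draping curved chocolate strips

## Task

The rolling pin is to be the form over which strips of chocolate set in a curve, so it must lie along the middle of the board and be unable to roll. First push its top sideways with the fingertips so that it rolls, without being dragged, onto the line down the middle of the board, and leave it at rest there, untouched; only then push the left and the right aluminium bar along the board up against it, one on each side, parallel with the pin and touching it, with the line still beneath the middle of the pin. Pick nothing up: pin and bars stay on the board throughout, and everything else is left where it is.

Things in the scene. Friction and masses are not known exactly. Their poses are not given: they have to be found in the camera images.
- pin: plain wooden rolling pin, 45 mm in diameter, 280 mm long, about 0.3 kg, on the board left or right of the line, between it and a bar, up to 3 degrees askew. Origin at its centre on its axis, 42.5 mm above the table; x axis along the pin, y and z turn as it rolls. Its z axis points up at the start. Rolls easily, stops soon after a slow roll. A fingertip moving with its top goes twice as far as the pin
- line (a point): middle of the pale wooden line (4 mm wide, 432 mm long, a short cross tick near each end) inlaid down the middle of a darker wooden board, 440 mm along the line, 420 mm across, 20 mm thick, fixed to the table. Point on the board's top, 20 mm above the table; x axis along the line, away from the robot, y across it to the left, z up
- bar_left: aluminium bar, 13 x 13 mm in section, 340 mm long, 0.15 kg, loose on the board left of line and pin, within 5 degrees of parallel with the line. Origin under its middle, on the board's top; y axis along its length, x axis to the left (away from the line). Touching the pin, its centre line is 27 mm from the pin's. Friction with the board about 0.6
- bar_right: aluminium bar, 13 x 13 mm in section, 310 mm long, 0.15 kg, loose on the board right of line and pin, within 5 degrees of parallel with the line. Origin under its middle, on the board's top; y axis along its length, x axis to the left (towards the line). Touching the pin, its centre line is 27 mm from the pin's. Friction with the board about 0.6
- bark_a: the left one of two pieces of chocolate bark on the board's far edge, about 54 x 48 x 12 mm; origin under its centre. Leave it alone
- bark_b: the right one of the two pieces of chocolate bark on the board's far edge, about 52 x 48 x 12 mm; origin under its centre. Leave it alone
- cup: sample cup, round, 72 mm wide, 36 mm high, on the table to the left of the board; origin under its centre. Leave it alone
- timer: kitchen timer, round, 62 mm wide, 48 mm high, on the table to the left of the board; origin under its centre. Leave it alone
- scraper: flat bench scraper, 124 x 154 x 24 mm, on the table to the right of the board; origin under its centre. Leave it alone

How it is judged (in metres and radians):
On the way:
1. the pin has rolled (not slid) onto the line, about half a turn, and lies there at rest, not touched by the robot, with both bars still clear of it (y of pin in the frame of line between -0.01 and 0.01 m and linear speed of pin below 0.01 m/s and angular speed of pin below 0.3 rad/s and height (world z) of pin between 0.039 and 0.046 m and angle between pin's own z axis and vertical above 1.4 rad and contact force between the arm and pin below 0.05 N and angle between the x axis of pin and the x axis of line, either way round below 0.1 rad and x of pin in the frame of bar_left below -0.045 m and x of pin in the frame of bar_right above 0.045 m), for 0.3 s.
At the end, for the whole second after the job is handed in: Pin at rest on the board, its middle within 8 mm of the line and parallel with it within 0.07 rad; a bar flat on the board on each side, within 5 mm of touching the pin, parallel with it within 0.05 rad, middles within 60 mm lengthwise; all still (y of pin in the frame of line between -0.008 and 0.008 m and x of pin in the frame of line between -0.09 and 0.05 m and linear speed of each of pin, bar_left, bar_right below 0.01 m/s and angular speed of pin below 0.3 rad/s and height (world z) of pin between 0.039 and 0.046 m and angle between the x axis of pin and the x axis of line, either way round below 0.07 rad and x of pin in the frame of bar_left between -0.032 and -0.02 m and y of pin in the frame of bar_left between -0.06 and 0.06 m and angle between the y axis of each of bar_left, bar_right and the x axis of pin, either way round below 0.05 rad and height (world z) of each of bar_left, bar_right below 0.024 m and angle between each of bar_left, bar_right's own z axis and vertical below 0.1 rad and x of pin in the frame of bar_right between 0.02 and 0.032 m and y of pin in the frame of bar_right between -0.06 and 0.06 m).
It fails at once if the pin is lifted off the board (height (world z) of pin above 0.05 m).
It fails at once if a bar is lifted off the board (height (world z) of any of bar_left, bar_right above 0.028 m).
It fails at once if one of the other things is moved (distance of any of bark_a, bark_b, cup, timer, scraper from where it was at the start of the episode above 0.015 m).
It also fails if it takes over 72 s, if anything falls off the work surface, if the arm or the gripper's body presses on something with over 40 N, if the wrist force passes 120 N, or if a joint passes its speed limit or range.

## Robot

A 6-joint arm with a two-finger parallel gripper is mounted at the origin on a cart in front of the work surface, level with it; the furniture and walls round the work are solid. World frame = base frame: x ahead of the robot, y to its left, z up, the work surface at z = 0. Lengths are in mm, angles in rad, forces in N, time in s.
With the tool pointing down it reaches from about 375 to 925 mm from the base axis. Payload 5.7 kg.
Tool frame: the origin (TCP) lies midway between the tips of the shut fingers; the grasp point (between the pads) lies 19 mm behind it; y points along the fingers, x is the direction in which the jaws open and shut, and the axes are right-handed (so a half turn about y gives the same grasp; the last joint's range is limited). The gripper opens to 88 mm and grips with 3 to 60 N. Pads are 20 mm wide; open, the fingers measure 115 mm over their backs; the gripper's body (75 mm by 178 mm) begins 61 mm behind the grasp point.
Start: joints at [-1.335, 0.359, 1.51, -0, 1.272, -0.115], TCP at [206.173, -563.431, 222.623] pointing down, gripper open.
Joint ranges: [-2.97, 2.97], [-1.01, 2.36], [0.21, 2.38], [-0.96, 4.11], [0.2, 2.71], [-2.98, 2.98]. Speed limits (rad/s): [2.39, 2.39, 3.14, 3.14, 3.14, 3.14].

## Interface

Orientations are given as a unit quaternion [w, x, y, z].
In Python, from plant import arm gives the robot as it stands.
- The arm moves only by the shell command python3 -m creep 'ROWS' [FORCE]. ROWS is JSON, a list of rows, each an object of numbers: "x", "y", "z": the shift along the tool's x, y, z in mm; "wx", "wy", "wz": the turn, a rotation vector about the tool's x, y, z in degrees; "hand": the gripper's target within -1 to 1 (shut at 1, half-way at 0, fully open at -1). In form: [{"x": .., "y": .., "z": .., "wx": .., "wy": .., "wz": .., "hand": ..}, ...]. A call has 1 to 12 rows; each row shifts and turns the commanded pose from where the row before left it, along the tool's axes as they then stand; what a row does not reach is not made up. A row lasts 1/12 s, in which the tool goes at most 41.7 mm and 7.16 degrees, less where a joint would pass 70% of its speed; a pose out of reach is approached as far as the arm can. A call with a gripper value outside its range is refused whole. The fingers move at their own pace and stop on an object; FORCE is the grip in N (left out, the last holds). Time passes only in rows, so rows that do not move let the fingers close. It gives the time, the measured TCP pose, the force and the opening at its end, in the units of the state.
- arm.state(): the state, without advancing time (a new reading comes with each control period).
- arm.snapshot(name): name is "side" or "top"; returns the picture (400x640x3 uint8, red, green, blue); there is no depth.
- arm.get_calibration(name): a dict with "fx", "fy", "cx", "cy" (pixels), "distortion" ([k1, k2, p1, p2, k3] as OpenCV has them; the pictures are not rectified), "T" (4x4, takes a point from camera to world coordinates). Camera axes: x right, y down, z forward; pixel columns grow to the right and rows downward; lengths in mm; the calibration is good to about 2 mm. A picture is of the moment at which its call begins. get_calibration takes no time and is no camera call.
- arm.job_done(): hands the job in, once; it reports no verdict.
Trained networks look in the newest picture that a camera, given by its name, has taken for a name from the list of things; names that differ only in an ending like _2 or _b are one class to them, and where a whole thing is asked for, a point or a joint stands for the part that bears it (a point fixed in the world has none). Each returns a list of dicts, best first, with "confidence" (0 to 1); they miss things now and then, are a little off and sometimes report something else, mostly with a low value. They report only what shows in the picture. A call takes as long as a camera call.
- arm.find_in(name, camera): "box" ([left, top, right, bottom] in pixels, round what is visible of it).
- arm.pinpoint(name, camera): "pixel" ([column, row] in pixels: a listed point, or the origin of a listed thing).
The state is a dict: "clock": time; "joints": joint angles; "joint_vel": joint speeds; "tau": joint torques, N m; "tcp_pos": TCP position; "tcp_rot": TCP orientation; "ft_force": force on the tool from outside, world axes, zero at the start; "moment": the same for the moment, N m; "width": finger opening in mm.
Only numpy, scipy, OpenCV 4.12 (cv2) and the standard library are available. Lean on these libraries where they do the work, as an engineer would, in place of code of your own. Each camera call takes 0.05 s, during which the arm holds its last target.

## Working session

There is one attempt and no reset: what is moved stays moved. The work goes in short steps, Python scripts to look and compute and a shell command to move; the robot and the scene stay as the last step left them, time stands still between calls to the robot, and variables do not carry over. Pictures are saved under pics/ and viewed, and the job is handed in when it is done.

```bash
ls; mkdir -p pics
python3 - <<'E'
from plant import arm
import cv2
s=arm.state();print(s)
for n in("top","side"):
    im=arm.snapshot(n);cv2.imwrite(f"pics/{n}0.png",im[:,:,::-1])
    c=arm.get_calibration(n);print(n,c)
    for o in("pin","line","bar_left","bar_right"):
        print(o,arm.pinpoint(o,n)[:2],arm.find_in(o,n)[:2] if o!="line" else "")
E
```

```text
pics
{'clock': 0.0, 'joints': array([-1.33506425e+00,  3.59485866e-01,  1.51140003e+00, -2.46585385e-05,
        1.27250042e+00, -1.15099531e-01]), 'joint_vel': array([-0.00118446,  0.00088103,  0.00012584, -0.00119952, -0.00095573,
        0.00147864]), 'tau': array([ 1.74577734e-03, -5.15374911e+01, -2.70732629e+01,  6.75666681e-02,
        3.50768713e-02, -1.05171200e-04]), 'tcp_pos': array([ 206.03313726, -562.79704716,  221.83331978]), 'tcp_rot': array([ 0.58000139, -0.57917272,  0.40554613, -0.40458582]), 'ft_force': array([0.16140743, 0.06676547, 0.02013831]), 'moment': array([ 0.01812578, -0.04365877,  0.02084196]), 'width': 87.88064115324707}
top {'fx': 409.51255516822977, 'fy': 409.51255516822977, 'cx': 321.16634497898696, 'cy': 198.06776711065297, 'distortion': array([0.00304308, 0.        , 0.        , 0.        , 0.        ]), 'T': array([[-1.77725940e-02, -9.96614032e-01,  8.02783094e-02,
         5.26820621e+02],
       [-9.99523415e-01,  1.56826707e-02, -2.65894255e-02,
         2.96064976e+01],
       [ 2.52404163e-02, -8.07126130e-02, -9.96417782e-01,
         1.416
[... 736 characters left out ...]
 1.75691309e-01,
         4.40692754e+02],
       [-1.89698062e-01, -5.13129776e-01,  8.37085705e-01,
        -9.41284276e+02],
       [ 2.63380993e-02, -8.54918838e-01, -5.18092738e-01,
         6.48165045e+02],
       [ 0.00000000e+00,  0.00000000e+00,  0.00000000e+00,
         1.00000000e+00]])}
pin [{'pixel': [284.2, 198.2], 'confidence': 0.89}] [{'box': [230.9, 184.4, 335.3, 209.5], 'confidence': 0.61}]
line [{'pixel': [293.5, 218.6], 'confidence': 0.72}] 
bar_left [{'pixel': [269.9, 189.8], 'confidence': 0.67}] [{'box': [211.4, 176.8, 332.5, 196.0], 'confidence': 0.87}]
bar_right [{'pixel': [300.8, 257.7], 'confidence': 0.91}] [{'box': [229.8, 242.2, 367.2, 278.4], 'confidence': 0.72}]
```

Run:
```python
import cv2
a=cv2.imread("pics/top0.png")[120:300,220:420]
cv2.imwrite("pics/top0c.png",cv2.resize(a,None,fx=3.3,fy=3.3,interpolation=cv2.INTER_CUBIC))
```

```text
(no output)
```

View pics/top0.png

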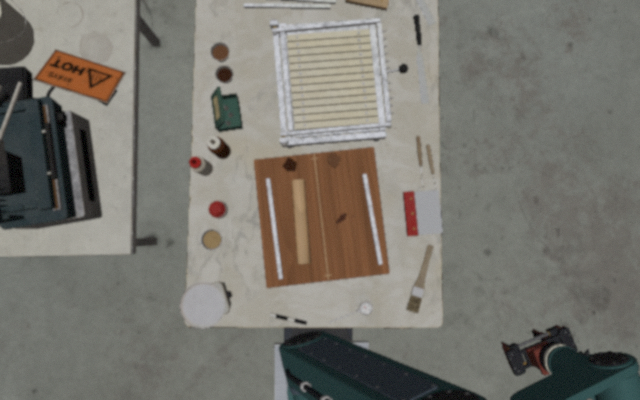

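View pics/side0.png

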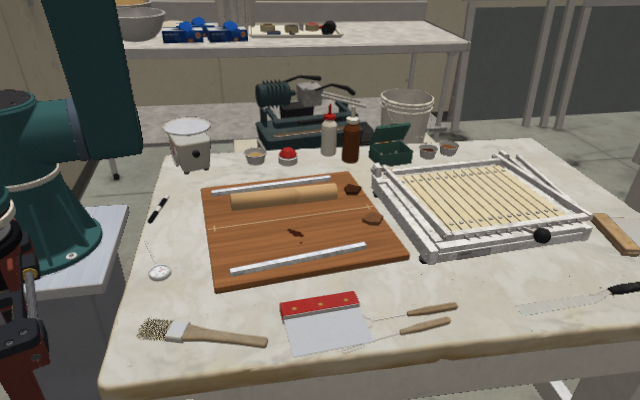

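```bash
ls -la pics
```

```text
total 1148
drwxr-xr-x 2 agent agent   4096 Dec  6 07:29 .
drwxr-xr-x 3 agent agent   4096 Dec  6 07:29 ..
-rw-r--r-- 1 agent agent 349979 Dec  6 07:29 side0.png
-rw-r--r-- 1 agent agent 397073 Dec  6 07:29 top0.png
-rw-r--r-- 1 agent agent 414967 Dec  6 07:29 top0c.png
```

View pics/top0c.png

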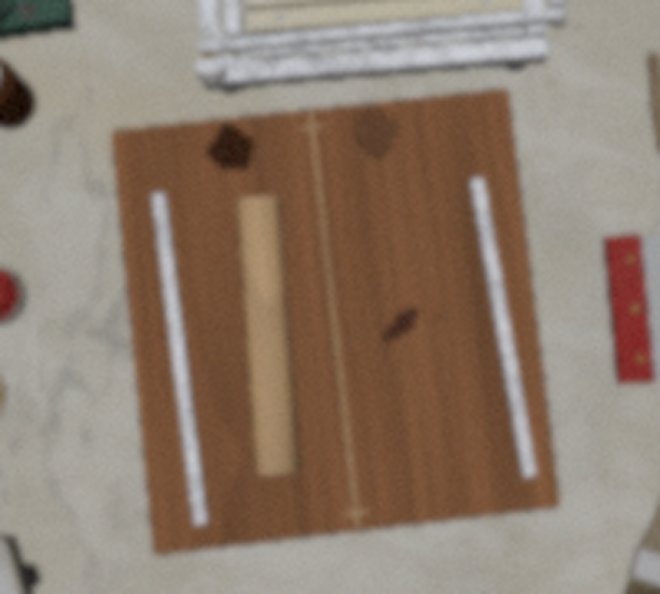

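The top view shows the board turned about 6° to the left. The pin (304,221) is left of the line (324,217), the left bar is near (275,229) and the right bar near (373,219). The dark mark at (341,217) looks like a stain. Next I measure these by segmentation.

```bash
cat > h.py <<'E'
from plant import arm
import numpy as np, cv2
from scipy.spatial.transform import Rotation as R
def w(px,z,cam="top"):
    c=arm.get_calibration(cam);K=np.array([[c["fx"],0,c["cx"]],[0,c["fy"],c["cy"]],[0,0,1]])
    p=cv2.undistortPoints(np.array(px,float).reshape(-1,1,2),K,c["distortion"]).reshape(-1,2)
    d=np.c_[p,np.ones(len(p))]@c["T"][:3,:3].T;o=c["T"][:3,3]
    return (o+d*((z-o[2])/d[:,2])[:,None])[:,:2]
def seg(im,name,roi):
    """mask component -> centre, yaw(deg, along +x), length, width in world"""
    hsv=cv2.cvtColor(im,cv2.COLOR_RGB2HSV);x0,y0,x1,y1=roi
    if name=="bar": m=((hsv[:,:,1]<70)&(hsv[:,:,2]>130));z=33
    else: m=((hsv[:,:,2]>155)&(hsv[:,:,1]>70));z=42.5
    mm=np.zeros_like(m);mm[y0:y1,x0:x1]=m[y0:y1,x0:x1]
    n,l,s,_=cv2.connectedComponentsWithStats(mm.astype(np.uint8))
    k=1+np.argmax(s[1:,4]);ys,xs=np.nonzero(l==k)
    P=w(np.c_[xs,ys],z).astype(np.float32)
    vx,vy,_,_=cv2.fitLine(P,cv2.DIST_L2,0,.01,.01).ravel()
    if vx<0:vx,vy=-vx,-vy
    t=P@[vx,vy];u=P@[-vy,vx];tc=(t.min()+t.max())/2;uc=u.mean()
    return np.round([tc*vx-uc*vy,tc*vy+uc*vx,np.degrees(np.arctan2(vy,vx)),np.ptp(t),np.ptp(u)],1)
def tool():
    s=arm.state();q=s["tcp_rot"];r=R.from_quat(np.r_[q[1:],q[0]]);return s["tcp_pos"],r.as_matrix(),s
E
python3 - <<'E'
from h import *
im=cv2.imread("pics/top0.png")[:,:,::-1].copy()
print("left",seg(im,"bar",(262,172,290,285)));print("right",seg(im,"bar",(355,168,386,270)))
print("pin",seg(im,"pin",(288,174,313,268)))
# line: column max per row of brightness minus local
g=im.astype(float).sum(2);pts=[]
for v in range(168,272):
    c=315+(v-158)*(13/118);a=int(round(c))-4;seg_=g[v,a:a+9];b=seg_-np.median(seg_);b=np.clip(b,0,None)
    if b.max()>20: pts.append((a+(b*np.arange(9)).sum()/b.sum(),v))
P=w(pts,20).astype(np.float32);l=cv2.fitLine(P,cv2.DIST_HUBER,0,.01,.01).ravel();print("line",l,np.degrees(np.arctan2(l[1],l[0])),len(P))
for n,p in(("line ends",[(314.7,156),(328,276)]),("corners",[(254.5,160),(374,148),(388.5,273),(267,287)]),("net line",[(323.6,216.9)])): print(n,w(p,20))
print("net bars",w([(275.9,228.9),(373.5,214.5)],26),"pin",w([(303.7,221.4)],42.5))
print("side pin",w([(284.2,198.2)],42.5,"side"),"line",w([(293.5,218.6)],20,"side"),w([(269.9,189.8),(300.8,257.7)],20,"side"))
p,M,_=tool();print(p,M.round(3))
E
```

```text
left [540.2 153.9   6.8 342.2  19.6]
right [ 567.6 -179.     8.6  313.4   19. ]
pin [563.1  66.9   2.5 275.   28.5]
line [ 9.9526113e-01  9.7238511e-02  5.9806085e+02 -3.2212193e+00] 5.5801735 104
line ends [[785.32916413  12.05819815]
 [375.35876591 -26.03302244]]
corners [[ 774.1297037   219.02471163]
 [ 810.69549486 -194.0715134 ]
 [ 381.21235974 -231.22720005]
 [ 343.14478387  179.27877116]]
net line [[574.79387515 -14.82750246]]
net bars [[ 536.79866254  147.30867258]
 [ 579.89084481 -184.924072  ]] pin [[560.08657404  52.83301402]]
side pin [[558.76543907  50.61310243]] line [[573.79819715 -14.45451246]] [[ 529.48854678  138.16972186]
 [ 567.47887825 -171.22967471]]
[ 206.18251147 -563.44367048  222.64987557] [[ 0.344 -0.     0.939]
 [-0.939  0.     0.344]
 [-0.    -1.     0.   ]]
```

The top segmentation of the pin (28 mm wide) disagrees with the networks and the side view, so I look closer before acting.

Run:
```python
import cv2,numpy as np
from h import *
im=cv2.imread("pics/side0.png")
a=cv2.resize(im[165:290,195:415],None,fx=3.6,fy=3.6,interpolation=cv2.INTER_CUBIC);cv2.imwrite("pics/side0c.png",a)
t=cv2.imread("pics/top0.png")
for v in(190,220,250): print(v,[tuple(t[v,c,::-1]) and int(t[v,c].sum()) for c in range(286,330)])
for v in(200,): print(v,[int(t[v,c].sum()) for c in range(262,286)],[int(t[v,c].sum()) for c in range(360,386)])
# clock
print(arm.state()["clock"])
```

```text
190 [244, 256, 249, 254, 244, 247, 292, 347, 389, 403, 415, 419, 422, 403, 405, 382, 376, 332, 296, 259, 245, 238, 243, 255, 269, 261, 262, 264, 260, 260, 265, 297, 304, 272, 248, 250, 254, 257, 248, 234, 243, 245, 237, 234]
220 [247, 240, 234, 236, 237, 242, 243, 233, 281, 340, 380, 392, 398, 404, 400, 393, 383, 373, 373, 332, 287, 249, 236, 244, 246, 259, 246, 252, 255, 263, 260, 260, 262, 252, 284, 305, 293, 268, 245, 226, 254, 244, 246, 248]
250 [245, 250, 243, 234, 237, 234, 231, 238, 239, 248, 283, 338, 373, 397, 405, 405, 402, 393, 384, 374, 360, 332, 291, 236, 218, 232, 251, 253, 253, 256, 264, 248, 258, 255, 256, 247, 256, 272, 313, 326, 281, 253, 255, 258]
200 [245, 236, 249, 251, 246, 303, 414, 514, 565, 566, 474, 348, 273, 257, 242, 238, 251, 247, 255, 252, 251, 243, 251, 245] [237, 227, 225, 210, 219, 247, 325, 448, 541, 576, 533, 428, 331, 270, 257, 253, 264, 270, 267, 296, 346, 420, 453, 473, 471, 470]
0.8
```

View pics/side0c.png

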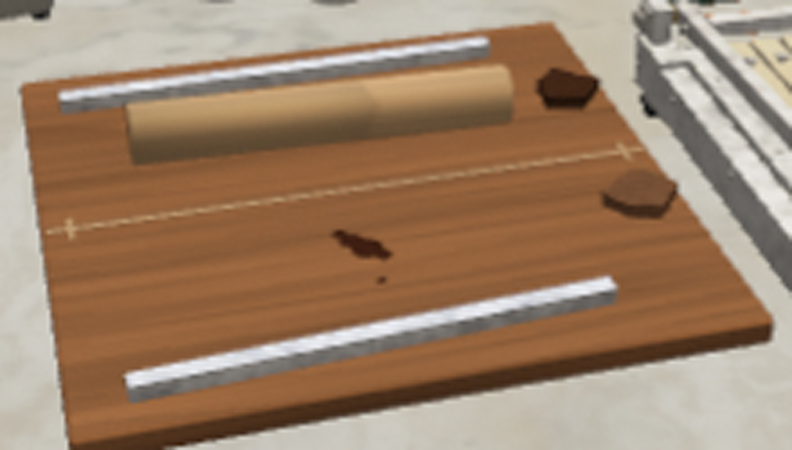

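Run:
```python
from h import *
f=lambda P:[(195-.36+(x)/3.6,165-.36+y/3.6) for x,y in P]
np.set_printoptions(precision=1,suppress=True)
L=w(f([(46,233),(643,150)]),20,"side");print("line side",L,L.mean(0))
print("corners side",w(f([(22,86),(553,22),(772,324),(70,446)]),20,"side"))
print("left bar top near edge/far edge ends",w(f([(60,95),(488,41)]),33,"side"))
print("right bar top mid ends",w(f([(128,381),(614,284)]),33,"side"))
print("pin axis ends", w(f([(132,133),(509,93)]),42.5,"side"))
print("TOP line",w([(317.6,190),(321.1,220),(324.6,250)],20))
print("pin rows",w([(297.9,190),(300,220),(302,250)],45))
print("bars r200",w([(270.2,200),(369.4,200)],33))
```

```text
line side [[362.8 -29. ]
 [791.4  11.6]] [577.1  -8.7]
corners side [[ 341.4  172.7]
 [ 775.5  218.6]
 [ 811.4 -198.7]
 [ 379.8 -240.1]]
left bar top near edge/far edge ends [[371.5 132. ]
 [708.2 169.9]]
right bar top mid ends [[ 413.4 -205.2]
 [ 718.5 -159.7]]
pin axis ends [[423.1  53.9]
 [702.2  70.1]]
TOP line [[667.3   4.1]
 [564.4  -6.1]
 [462.6 -16.2]]
pin rows [[665.8  70.8]
 [564.9  65.1]
 [465.2  59.8]]
bars r200 [[ 634.5  165.1]
 [ 629.1 -171.2]]
```

My own measurements from the two cameras agree within about 3 mm:
- Line: yaw 5.5°, y ≈ -7 at x = 577.
- Pin: at (563, 63.5), yaw about 3.1°, so about 71 mm left of the line.

The networks' top pixels are about 3 px off. Next I turn the open jaws along the pin and move over it.

```bash
python3 -m creep '[{"wy":-7},{"wy":-7},{"wy":-7},{"wy":-7},{"wy":-7},{"wy":-7},{"wy":-7},{"wy":-7},{"wy":-7},{"wy":-7},{"wy":-2.9}]'
python3 -m creep '[{"x":16,"z":25.6},{"x":16,"z":25.6},{"x":16,"z":25.6},{"x":16,"z":25.6},{"x":16,"z":25.6},{"x":16,"z":25.6},{"x":16,"z":25.6},{"x":16,"z":25.6},{"x":16,"z":25.6},{"x":16,"z":25.6},{"x":16,"z":25.6},{"x":16,"z":25.6}]'
python3 -m creep '[{"x":16,"z":25.6},{"x":16,"z":25.6},{"x":16,"z":25.6},{"x":16,"z":25.6},{"x":16,"z":25.6},{"x":16,"z":25.6},{"x":16,"z":25.6},{"x":16,"z":25.6},{"x":16,"z":25.6},{"x":16,"z":25.6},{"x":16,"z":25.6},{"x":16,"z":25.6}]'
cat >> h.py <<'E'
def goto(x,y,z=None,yaw=None):
    "remaining shift in tool axes to world target"
    p,M,s=tool();d=np.array([x,y,p[2] if z is None else z])-p
    print("t",round(s["clock"],2),"tcp",p.round(1),"yaw",np.degrees(np.arctan2(M[1,0],M[0,0])).round(2),"F",s["ft_force"].round(2),"shift",(M.T@d).round(1))
E
python3 -c "
from h import *
goto(562.6,71.5,75);print(tool()[1].round(4))"
```

```text
t 0.8 tcp [ 206.2 -563.4  222.6] yaw -69.9 F [ 0.45 -0.47 -0.  ] shift [-473.8  147.7  552.9]
[[ 3.436e-01 -0.000e+00  9.391e-01]
 [-9.391e-01  1.000e-04  3.436e-01]
 [-1.000e-04 -1.000e+00  0.000e+00]]invalid input
invalid input
invalid input
```

```bash
python3 -m creep '[{"x":0,"y":0,"z":0,"wx":0,"wy":-7,"wz":0,"hand":-1}]'
```

```text
clock: 0.88
tcp_pos: [206.2, -563.5, 222.6]
tcp_rot: [0.603, -0.603, 0.369, -0.369]
ft_force: [-0.1, 0.0, 0.3]
width: 87.5
```

```bash
python3 -m creep '[{"x":0,"y":0,"z":0,"wx":0,"wy":-7,"wz":0,"hand":-1},{"x":0,"y":0,"z":0,"wx":0,"wy":-7,"wz":0,"hand":-1},{"x":0,"y":0,"z":0,"wx":0,"wy":-7,"wz":0,"hand":-1},{"x":0,"y":0,"z":0,"wx":0,"wy":-7,"wz":0,"hand":-1},{"x":0,"y":0,"z":0,"wx":0,"wy":-7,"wz":0,"hand":-1},{"x":0,"y":0,"z":0,"wx":0,"wy":-7,"wz":0,"hand":-1},{"x":0,"y":0,"z":0,"wx":0,"wy":-7,"wz":0,"hand":-1},{"x":0,"y":0,"z":0,"wx":0,"wy":-7,"wz":0,"hand":-1},{"x":0,"y":0,"z":0,"wx":0,"wy":-7,"wz":0,"hand":-1},{"x":0,"y":0,"z":0,"wx":0,"wy":-2.9,"wz":0,"hand":-1}]'
python3 -m creep '[{"x":16,"y":0,"z":25.6,"wx":0,"wy":0,"wz":0,"hand":-1},{"x":16,"y":0,"z":25.6,"wx":0,"wy":0,"wz":0,"hand":-1},{"x":16,"y":0,"z":25.6,"wx":0,"wy":0,"wz":0,"hand":-1},{"x":16,"y":0,"z":25.6,"wx":0,"wy":0,"wz":0,"hand":-1},{"x":16,"y":0,"z":25.6,"wx":0,"wy":0,"wz":0,"hand":-1},{"x":16,"y":0,"z":25.6,"wx":0,"wy":0,"wz":0,"hand":-1},{"x":16,"y":0,"z":25.6,"wx":0,"wy":0,"wz":0,"hand":-1},{"x":16,"y":0,"z":25.6,"wx":0,"wy":0,"wz":0,"hand":-1},{"x":16,"y":0,"z":25.6,"wx":0,"wy":0,"wz":0,"hand":-1},{"x":16,"y":0,"z":25.6,"wx":0,"wy":0,"wz":0,"hand":-1},{"x":16,"y":0,"z":25.6,"wx":0,"wy":0,"wz":0,"hand":-1},{"x":16,"y":0,"z":25.6,"wx":0,"wy":0,"wz":0,"hand":-1}]'
python3 -m creep '[{"x":16,"y":0,"z":25.6,"wx":0,"wy":0,"wz":0,"hand":-1},{"x":16,"y":0,"z":25.6,"wx":0,"wy":0,"wz":0,"hand":-1},{"x":16,"y":0,"z":25.6,"wx":0,"wy":0,"wz":0,"hand":-1},{"x":16,"y":0,"z":25.6,"wx":0,"wy":0,"wz":0,"hand":-1},{"x":16,"y":0,"z":25.6,"wx":0,"wy":0,"wz":0,"hand":-1},{"x":16,"y":0,"z":25.6,"wx":0,"wy":0,"wz":0,"hand":-1},{"x":16,"y":0,"z":25.6,"wx":0,"wy":0,"wz":0,"hand":-1},{"x":16,"y":0,"z":25.6,"wx":0,"wy":0,"wz":0,"hand":-1},{"x":16,"y":0,"z":25.6,"wx":0,"wy":0,"wz":0,"hand":-1},{"x":16,"y":0,"z":25.6,"wx":0,"wy":0,"wz":0,"hand":-1},{"x":16,"y":0,"z":25.6,"wx":0,"wy":0,"wz":0,"hand":-1},{"x":16,"y":0,"z":25.6,"wx":0,"wy":0,"wz":0,"hand":-1}]'
python3 -c "
from h import *
goto(562.6,71.5,75);print(tool()[1].round(4))"
```

```text
clock: 1.72
tcp_pos: [206.2, -563.4, 222.6]
tcp_rot: [0.707, -0.707, -0.021, 0.021]
ft_force: [0.2, 0.5, 0.0]
width: 87.8
clock: 2.72
tcp_pos: [382.4, -245.3, 222.9]
tcp_rot: [-0.707, 0.707, 0.019, -0.018]
ft_force: [0.4, 0.1, 0.6]
width: 87.9
clock: 3.72
tcp_pos: [558.1, 71.7, 222.8]
tcp_rot: [0.707, -0.707, -0.019, 0.019]
ft_force: [0.7, 0.6, 0.4]
width: 87.6
t 3.72 tcp [558.1  71.7 222.8] yaw 3.01 F [0.73 0.62 0.43] shift [  4.5 147.8  -0.5]
[[ 9.986e-01  2.000e-04 -5.260e-02]
 [ 5.260e-02  0.000e+00  9.986e-01]
 [ 2.000e-04 -1.000e+00  0.000e+00]]
```

```bash
python3 -m creep '[{"x":0,"y":24,"z":0,"wx":0,"wy":0,"wz":0,"hand":-1},{"x":0,"y":24,"z":0,"wx":0,"wy":0,"wz":0,"hand":-1},{"x":0,"y":24,"z":0,"wx":0,"wy":0,"wz":0,"hand":-1},{"x":0,"y":24,"z":0,"wx":0,"wy":0,"wz":0,"hand":-1},{"x":0,"y":24,"z":0,"wx":0,"wy":0,"wz":0,"hand":-1},{"x":0,"y":24,"z":0,"wx":0,"wy":0,"wz":0,"hand":-1},{"x":0,"y":5,"z":0,"wx":0,"wy":0,"wz":0,"hand":-1},{"x":0,"y":0,"z":0,"wx":0,"wy":0,"wz":0,"hand":-1}]'
python3 - <<'E'
from h import *
goto(562.6,71.5,65)
for n in("top","side"):cv2.imwrite(f"pics/{n}1.png",arm.snapshot(n)[:,:,::-1])
im=cv2.imread("pics/side1.png");cv2.imwrite("pics/side1c.png",cv2.resize(im[100:290,195:415],None,fx=3,fy=3,interpolation=cv2.INTER_CUBIC))
E
```

```text
clock: 4.38
tcp_pos: [556.0, 70.2, 72.2]
tcp_rot: [0.707, -0.707, -0.017, 0.02]
ft_force: [0.1, -1.0, 0.9]
width: 87.8
t 4.38 tcp [556.   70.2  72.2] yaw 3.0 F [ 0.1  -0.98  0.92] shift [6.7 7.2 0.9]
```

View pics/side1c.png

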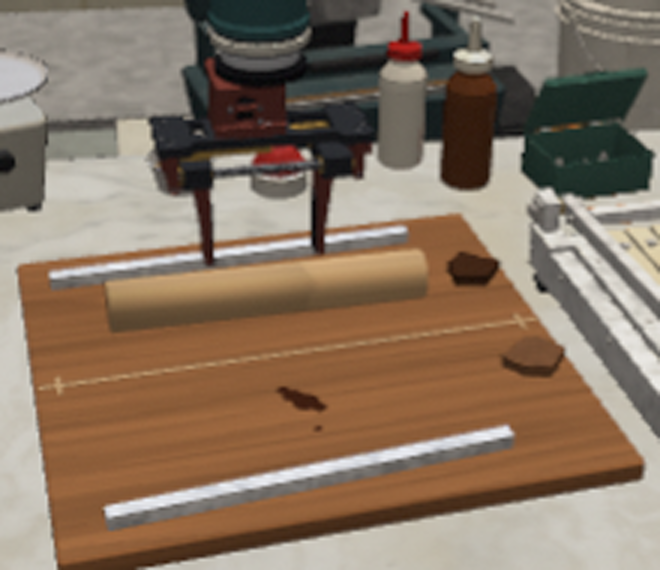

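```bash
python3 - <<'E'
from h import *
print(w([(195+208/3,100+262/3),(195+318/3,100+253/3)],72,"side"))
E
python3 -m creep '[{"x":6,"y":2,"z":0,"wx":0,"wy":0,"wz":0,"hand":-1},{"x":0,"y":2,"z":0,"wx":0,"wy":0,"wz":0,"hand":-1},{"x":0,"y":1,"z":0,"wx":0,"wy":0,"wz":0,"hand":-1},{"x":0,"y":0,"z":0,"wx":0,"wy":0,"wz":0,"hand":-1}]'
python3 -c "
from h import *
goto(562.6,71.5,65)"
```

```text
[[509.24559616  63.50735983]
 [605.36484598  65.49451936]]
clock: 4.82
tcp_pos: [563.9, 70.6, 69.2]
tcp_rot: [0.707, -0.707, -0.019, 0.018]
ft_force: [-0.2, -0.7, 0.3]
width: 88.0
t 4.82 tcp [563.9  70.6  69.2] yaw 3.0 F [-0.17 -0.73  0.25] shift [-1.3  4.2  1. ]
```

```bash
python3 -m creep '[{"x":0,"y":1,"z":0,"wx":0,"wy":0,"wz":0,"hand":-1},{"x":0,"y":1,"z":0,"wx":0,"wy":0,"wz":0,"hand":-1},{"x":0,"y":0,"z":0,"wx":0,"wy":0,"wz":0,"hand":-1}]'
python3 -c "
from h import *
goto(562.6,71.5,65)"
```

```text
clock: 5.07
tcp_pos: [563.3, 70.6, 66.6]
tcp_rot: [0.707, -0.707, -0.018, 0.019]
ft_force: [0.5, -0.1, 0.2]
width: 87.7
t 5.07 tcp [563.3  70.6  66.6] yaw 3.0 F [ 0.46 -0.12  0.22] shift [-0.6  1.6  1. ]
```

```bash
python3 -m creep '[{"x":0,"y":1,"z":0,"wx":0,"wy":0,"wz":0,"hand":-1},{"x":0,"y":1,"z":0,"wx":0,"wy":0,"wz":0,"hand":-1},{"x":0,"y":0,"z":0,"wx":0,"wy":0,"wz":0,"hand":-1}]'
python3 -c "
from h import *
goto(562.6,71.5,65)"
```

```text
clock: 5.32
tcp_pos: [563.6, 70.5, 65.1]
tcp_rot: [0.707, -0.707, -0.019, 0.018]
ft_force: [-1.0, -0.3, 5.8]
width: 87.4
t 5.32 tcp [563.6  70.5  65.1] yaw 3.0 F [-1.01 -0.3   5.81] shift [-0.9  0.1  1. ]
```

```bash
python3 -m creep '[{"x":0,"y":0,"z":-1,"wx":0,"wy":0,"wz":0,"hand":-1},{"x":0,"y":0,"z":-2,"wx":0,"wy":0,"wz":0,"hand":-1},{"x":0,"y":0,"z":-3,"wx":0,"wy":0,"wz":0,"hand":-1},{"x":0,"y":0,"z":-3,"wx":0,"wy":0,"wz":0,"hand":-1},{"x":0,"y":0,"z":-3,"wx":0,"wy":0,"wz":0,"hand":-1},{"x":0,"y":0,"z":-3,"wx":0,"wy":0,"wz":0,"hand":-1},{"x":0,"y":0,"z":-3,"wx":0,"wy":0,"wz":0,"hand":-1},{"x":0,"y":0,"z":-2,"wx":0,"wy":0,"wz":0,"hand":-1},{"x":0,"y":0,"z":-2,"wx":0,"wy":0,"wz":0,"hand":-1},{"x":0,"y":0,"z":-1,"wx":0,"wy":0,"wz":0,"hand":-1},{"x":0,"y":0,"z":0,"wx":0,"wy":0,"wz":0,"hand":-1}]'
python3 - <<'E'
from h import *
goto(562.6,71.5,65)
for n in("top","side"):cv2.imwrite(f"pics/{n}2.png",arm.snapshot(n)[:,:,::-1])
im=cv2.imread("pics/side2.png");cv2.imwrite("pics/side2c.png",cv2.resize(im[100:290,195:415],None,fx=3,fy=3,interpolation=cv2.INTER_CUBIC))
E
```

```text
clock: 6.23
tcp_pos: [564.9, 47.3, 65.2]
tcp_rot: [-0.707, 0.707, 0.019, -0.018]
ft_force: [-1.1, 0.4, 4.6]
width: 87.9
t 6.23 tcp [564.9  47.3  65.2] yaw 2.99 F [-1.1   0.4   4.65] shift [-1.1  0.2 24.3]
```

View pics/side2c.png

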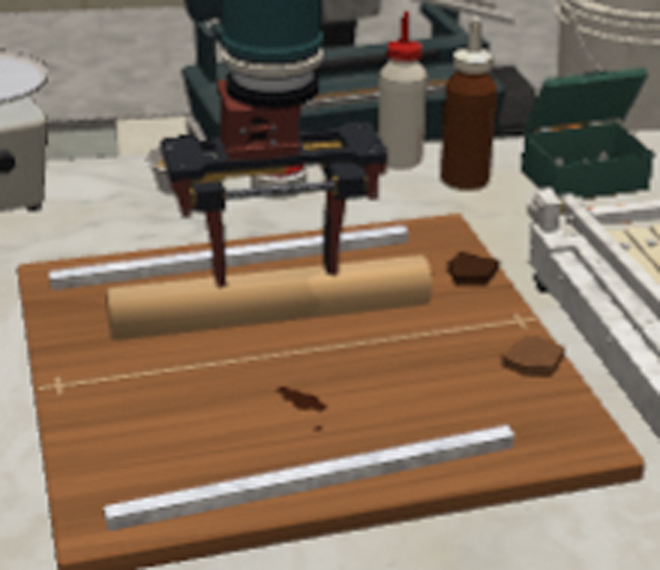

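The pin rolled about 11 mm with the tips on top at a steady 5 N. I finish the stroke, lift, re-seat and repeat.

```bash
python3 -m creep '[{"x":0,"y":0,"z":-2,"wx":0,"wy":0,"wz":0,"hand":-1},{"x":0,"y":0,"z":-3,"wx":0,"wy":0,"wz":0,"hand":-1},{"x":0,"y":0,"z":-2,"wx":0,"wy":0,"wz":0,"hand":-1},{"x":0,"y":0,"z":-1,"wx":0,"wy":0,"wz":0,"hand":-1},{"x":0,"y":0,"z":0,"wx":0,"wy":0,"wz":0,"hand":-1},{"x":0,"y":-3,"z":0,"wx":0,"wy":0,"wz":0,"hand":-1},{"x":0,"y":-3,"z":0,"wx":0,"wy":0,"wz":0,"hand":-1},{"x":0,"y":0,"z":4,"wx":0,"wy":0,"wz":0,"hand":-1},{"x":0,"y":0,"z":8,"wx":0,"wy":0,"wz":0,"hand":-1},{"x":0,"y":0,"z":4,"wx":0,"wy":0,"wz":0,"hand":-1},{"x":0,"y":0,"z":0,"wx":0,"wy":0,"wz":0,"hand":-1}]'
cat >> h.py <<'E'
def pinmeas(tag):
    im=arm.snapshot("top");cv2.imwrite(f"pics/top{tag}.png",im[:,:,::-1])
    s=arm.snapshot("side");cv2.imwrite(f"pics/side{tag}.png",s[:,:,::-1])
    cv2.imwrite(f"pics/side{tag}c.png",cv2.resize(s[100:290,195:415,::-1],None,fx=3,fy=3,interpolation=cv2.INTER_CUBIC))
    print("pin net",[ (w([d["pixel"]],42.5,c).round(1),d["confidence"]) for c in("top","side") for d in arm.pinpoint("pin",c)[:1]])
E
python3 -c "
from h import *
goto(562.6,71.5,65);pinmeas('3')"
```

```text
clock: 7.25
tcp_pos: [563.9, 56.8, 70.5]
tcp_rot: [0.707, -0.707, -0.019, 0.019]
ft_force: [-0.7, 1.0, 0.5]
width: 88.0
t 7.25 tcp [563.9  56.8  70.5] yaw 3.06 F [-0.66  1.04  0.51] shift [-0.5  5.5 14.7]
pin net [(array([[557.4,  41.7]]), 0.93)]
```

View pics/side3c.png

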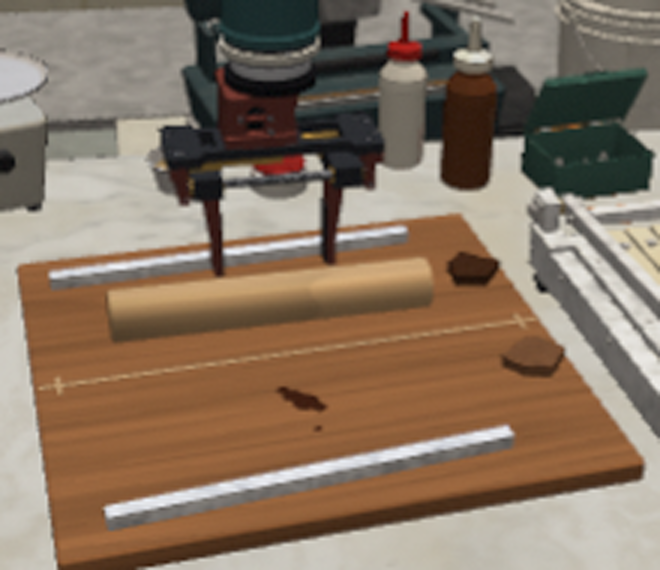

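View pics/top3.png

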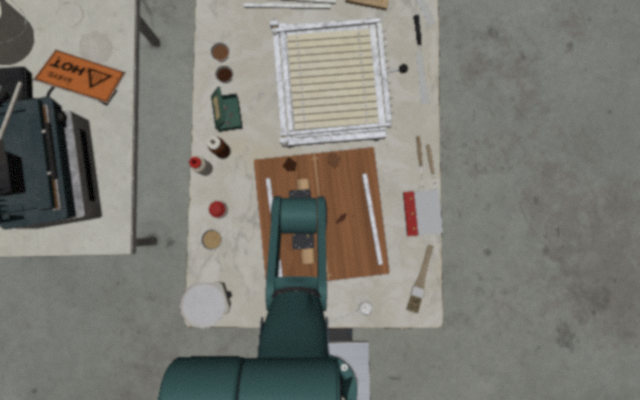

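Run:
```python
from h import *
P=w([(195+112/3,100+314/3),(195+430/3,100+283/3)],42.5,"side");print(P,P.mean(0))
```

```text
[[425.20736397  38.50572678]
 [703.75544518  49.18462775]] [564.48140458  43.84517726]
```

```bash
python3 -m creep '[{"x":0,"y":3,"z":-2,"wx":0,"wy":0,"wz":0,"hand":-1},{"x":0,"y":2,"z":0,"wx":0,"wy":0,"wz":0,"hand":-1},{"x":0,"y":1,"z":0,"wx":0,"wy":0,"wz":0,"hand":-1},{"x":0,"y":0,"z":0,"wx":0,"wy":0,"wz":0,"hand":-1}]'
python3 -m creep '[{"x":0,"y":0,"z":-1,"wx":0,"wy":0,"wz":0,"hand":-1},{"x":0,"y":0,"z":-2,"wx":0,"wy":0,"wz":0,"hand":-1},{"x":0,"y":0,"z":-4,"wx":0,"wy":0,"wz":0,"hand":-1},{"x":0,"y":0,"z":-4,"wx":0,"wy":0,"wz":0,"hand":-1},{"x":0,"y":0,"z":-4,"wx":0,"wy":0,"wz":0,"hand":-1},{"x":0,"y":0,"z":-4,"wx":0,"wy":0,"wz":0,"hand":-1},{"x":0,"y":0,"z":-4,"wx":0,"wy":0,"wz":0,"hand":-1},{"x":0,"y":0,"z":-4,"wx":0,"wy":0,"wz":0,"hand":-1},{"x":0,"y":0,"z":-2,"wx":0,"wy":0,"wz":0,"hand":-1},{"x":0,"y":0,"z":-1,"wx":0,"wy":0,"wz":0,"hand":-1},{"x":0,"y":0,"z":0,"wx":0,"wy":0,"wz":0,"hand":-1},{"x":0,"y":0,"z":0,"wx":0,"wy":0,"wz":0,"hand":-1}]'
python3 -c "
from h import *
goto(562.6,71.5,65)"
```

```text
clock: 7.78
tcp_pos: [564.5, 53.2, 65.1]
tcp_rot: [-0.707, 0.707, 0.018, -0.018]
ft_force: [-1.7, -1.0, 6.4]
width: 87.6
clock: 8.78
tcp_pos: [566.3, 23.2, 65.1]
tcp_rot: [-0.707, 0.707, 0.019, -0.018]
ft_force: [-1.3, -0.6, 6.2]
width: 87.6
t 8.78 tcp [566.3  23.2  65.1] yaw 2.97 F [-1.29 -0.56  6.2 ] shift [-1.2  0.1 48.5]
```

```bash
python3 -m creep '[{"x":0,"y":-3,"z":0,"wx":0,"wy":0,"wz":0,"hand":-1},{"x":0,"y":-3,"z":0,"wx":0,"wy":0,"wz":0,"hand":-1},{"x":0,"y":0,"z":5,"wx":0,"wy":0,"wz":0,"hand":-1},{"x":0,"y":0,"z":8,"wx":0,"wy":0,"wz":0,"hand":-1},{"x":0,"y":0,"z":3,"wx":0,"wy":0,"wz":0,"hand":-1},{"x":0,"y":0,"z":0,"wx":0,"wy":0,"wz":0,"hand":-1}]'
python3 -c "
from h import *
goto(562.6,71.5,65);pinmeas('4')"
```

```text
clock: 9.28
tcp_pos: [564.7, 40.7, 70.5]
tcp_rot: [0.707, -0.707, -0.019, 0.019]
ft_force: [0.3, 0.4, 0.8]
width: 87.8
t 9.28 tcp [564.7  40.7  70.5] yaw 3.06 F [0.29 0.42 0.85] shift [-0.5  5.5 30.9]
pin net [(array([[584.3,  -2.5]]), 0.62), (array([[566.2,  25.5]]), 0.86)]
```

View pics/side4c.png

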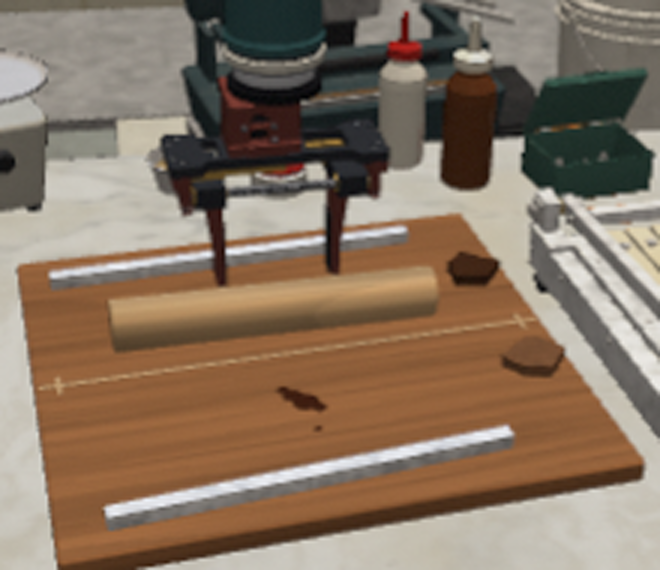

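```bash
python3 -m creep '[{"x":0,"y":3,"z":-1,"wx":0,"wy":0,"wz":0,"hand":-1},{"x":0,"y":2,"z":0,"wx":0,"wy":0,"wz":0,"hand":-1},{"x":0,"y":1,"z":0,"wx":0,"wy":0,"wz":0,"hand":-1},{"x":0,"y":0,"z":0,"wx":0,"wy":0,"wz":0,"hand":-1}]'
python3 -m creep '[{"x":0,"y":0,"z":-1,"wx":0,"wy":0,"wz":0,"hand":-1},{"x":0,"y":0,"z":-2,"wx":0,"wy":0,"wz":0,"hand":-1},{"x":0,"y":0,"z":-4,"wx":0,"wy":0,"wz":0,"hand":-1},{"x":0,"y":0,"z":-4,"wx":0,"wy":0,"wz":0,"hand":-1},{"x":0,"y":0,"z":-4,"wx":0,"wy":0,"wz":0,"hand":-1},{"x":0,"y":0,"z":-4,"wx":0,"wy":0,"wz":0,"hand":-1},{"x":0,"y":0,"z":-4,"wx":0,"wy":0,"wz":0,"hand":-1},{"x":0,"y":0,"z":-4,"wx":0,"wy":0,"wz":0,"hand":-1},{"x":0,"y":0,"z":-2,"wx":0,"wy":0,"wz":0,"hand":-1},{"x":0,"y":0,"z":-1,"wx":0,"wy":0,"wz":0,"hand":-1},{"x":0,"y":0,"z":0,"wx":0,"wy":0,"wz":0,"hand":-1},{"x":0,"y":0,"z":0,"wx":0,"wy":0,"wz":0,"hand":-1}]'
python3 -m creep '[{"x":0,"y":-3,"z":0,"wx":0,"wy":0,"wz":0,"hand":-1},{"x":0,"y":-3,"z":0,"wx":0,"wy":0,"wz":0,"hand":-1},{"x":0,"y":0,"z":5,"wx":0,"wy":0,"wz":0,"hand":-1},{"x":0,"y":0,"z":8,"wx":0,"wy":0,"wz":0,"hand":-1},{"x":0,"y":0,"z":3,"wx":0,"wy":0,"wz":0,"hand":-1},{"x":0,"y":0,"z":0,"wx":0,"wy":0,"wz":0,"hand":-1}]'
python3 -c "
from h import *
goto(562.6,71.5,65);pinmeas('5')
P=w([(195+112/3,100+324/3),(195+436/3,100+292/3)],42.5,'side');print(P,P.mean(0))"
```

```text
clock: 9.82
tcp_pos: [565.3, 38.3, 65.1]
tcp_rot: [-0.707, 0.707, 0.018, -0.018]
ft_force: [-2.5, -0.0, 6.5]
width: 88.0
clock: 10.82
tcp_pos: [567.0, 8.2, 65.1]
tcp_rot: [-0.707, 0.707, 0.019, -0.018]
ft_force: [-0.9, -0.6, 5.9]
width: 87.5
clock: 11.32
tcp_pos: [565.5, 25.7, 70.5]
tcp_rot: [0.707, -0.707, -0.019, 0.019]
ft_force: [0.6, -0.5, -0.6]
width: 87.6
t 11.32 tcp [565.5  25.7  70.5] yaw 3.06 F [ 0.56 -0.48 -0.62] shift [-0.5  5.5 45.9]
pin net [(array([[567.6,   9.7]]), 0.73)]
[[424.75586754  22.67625153]
 [705.45179229  33.28070473]] [565.10382991  27.97847813]
```

View pics/side5c.png

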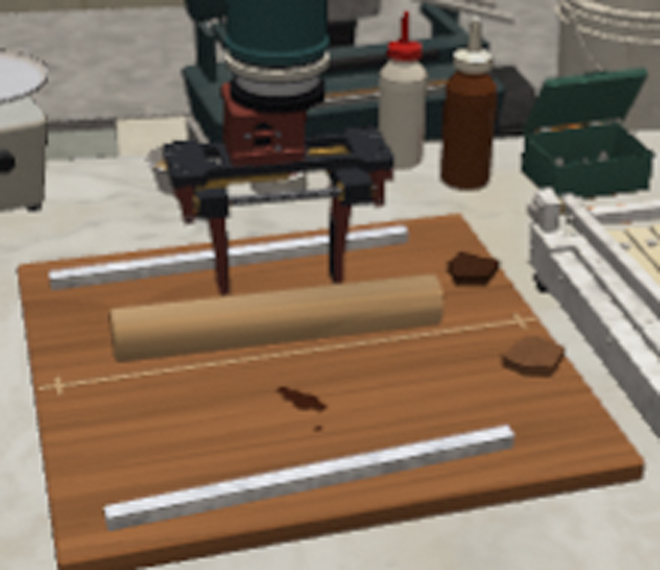

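View pics/top5.png

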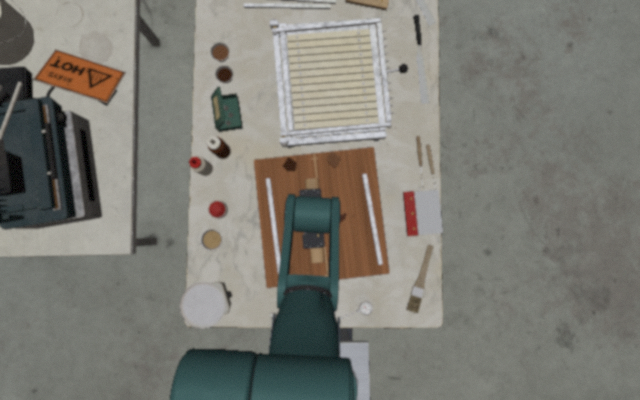

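Run:
```python
from h import *
t=cv2.imread("pics/top5.png").astype(int).sum(2)
for v in(182,184,253,256,258): print(v,t[v,302:332].tolist())
```

```text
182 [250, 251, 255, 282, 305, 332, 345, 350, 348, 352, 347, 348, 343, 335, 320, 292, 255, 249, 253, 263, 262, 267, 266, 251, 257, 252, 244, 244, 238, 250]
184 [254, 254, 245, 261, 303, 327, 350, 347, 343, 339, 339, 342, 347, 326, 320, 282, 261, 258, 254, 264, 267, 277, 272, 256, 255, 249, 240, 246, 246, 246]
253 [252, 248, 258, 258, 247, 241, 234, 241, 270, 319, 357, 379, 390, 402, 386, 392, 391, 380, 364, 348, 309, 283, 303, 330, 314, 272, 228, 166, 144, 173]
256 [245, 245, 245, 251, 246, 266, 244, 243, 263, 314, 354, 376, 385, 395, 400, 391, 398, 380, 371, 358, 314, 279, 285, 315, 317, 266, 209, 163, 142, 164]
258 [249, 252, 250, 254, 249, 247, 232, 235, 256, 300, 352, 379, 394, 396, 404, 397, 390, 390, 377, 351, 333, 290, 289, 323, 326, 272, 200, 150, 145, 175]
```

```bash
python3 -m creep '[{"x":0,"y":3,"z":0,"wx":0,"wy":0,"wz":0,"hand":-1},{"x":0,"y":2,"z":0,"wx":0,"wy":0,"wz":0,"hand":-1},{"x":0,"y":1,"z":0,"wx":0,"wy":0,"wz":0,"hand":-1},{"x":0,"y":0,"z":0,"wx":0,"wy":0,"wz":0,"hand":-1}]'
python3 -m creep '[{"x":0,"y":0,"z":-1,"wx":0,"wy":0,"wz":0,"hand":-1},{"x":0,"y":0,"z":-2,"wx":0,"wy":-0.3,"wz":0,"hand":-1},{"x":0,"y":0,"z":-3,"wx":0,"wy":-0.4,"wz":0,"hand":-1},{"x":0,"y":0,"z":-4,"wx":0,"wy":-0.4,"wz":0,"hand":-1},{"x":0,"y":0,"z":-4,"wx":0,"wy":-0.4,"wz":0,"hand":-1},{"x":0,"y":0,"z":-3,"wx":0,"wy":-0.4,"wz":0,"hand":-1},{"x":0,"y":0,"z":-3,"wx":0,"wy":-0.4,"wz":0,"hand":-1},{"x":0,"y":0,"z":-2,"wx":0,"wy":-0.3,"wz":0,"hand":-1},{"x":0,"y":0,"z":-1,"wx":0,"wy":0,"wz":0,"hand":-1},{"x":0,"y":0,"z":-1,"wx":0,"wy":0,"wz":0,"hand":-1},{"x":0,"y":0,"z":0,"wx":0,"wy":0,"wz":0,"hand":-1},{"x":0,"y":0,"z":0,"wx":0,"wy":0,"wz":0,"hand":-1}]'
python3 -m creep '[{"x":0,"y":-3,"z":0,"wx":0,"wy":0,"wz":0,"hand":-1},{"x":0,"y":-3,"z":0,"wx":0,"wy":0,"wz":0,"hand":-1},{"x":0,"y":0,"z":4,"wx":0,"wy":0,"wz":0,"hand":-1},{"x":0,"y":0,"z":6,"wx":0,"wy":0,"wz":0,"hand":-1},{"x":0,"y":0,"z":2,"wx":0,"wy":0,"wz":0,"hand":-1},{"x":0,"y":0,"z":0,"wx":0,"wy":0,"wz":0,"hand":-1}]'
python3 - <<'E'
from h import *
goto(562.6,71.5,65);pinmeas('6')
t=cv2.imread("pics/top6.png").astype(int).sum(2)
for v in(182,184,253,256,258): print(v,t[v,302:332].tolist())
E
```

```text
clock: 11.85
tcp_pos: [566.0, 24.4, 65.1]
tcp_rot: [0.707, -0.707, -0.018, 0.018]
ft_force: [-1.6, -0.4, 7.1]
width: 87.7
clock: 12.85
tcp_pos: [567.8, 0.3, 65.2]
tcp_rot: [0.706, -0.706, -0.034, 0.034]
ft_force: [-1.8, 0.3, 6.2]
width: 87.5
clock: 13.35
tcp_pos: [566.1, 13.4, 70.5]
tcp_rot: [0.706, -0.706, -0.035, 0.035]
ft_force: [-0.1, -0.6, -0.2]
width: 88.0
t 13.35 tcp [566.1  13.4  70.5] yaw 5.65 F [-0.06 -0.59 -0.23] shift [ 2.2  5.5 58.1]
pin net [(array([[564.7,   7.2]]), 0.92)]
182 [250, 261, 247, 254, 256, 260, 283, 321, 350, 361, 366, 351, 347, 354, 351, 352, 347, 329, 304, 272, 249, 258, 256, 262, 254, 250, 253, 243, 239, 247]
184 [251, 249, 248, 251, 253, 261, 261, 312, 347, 359, 354, 355, 349, 352, 355, 334, 344, 332, 310, 279, 262, 259, 250, 246, 258, 240, 244, 231, 234, 250]
253 [241, 251, 255, 249, 249, 244, 231, 227, 240, 252, 251, 263, 299, 359, 392, 391, 389, 395, 386, 386, 393, 384, 380, 343, 294, 249, 253, 254, 262, 241]
256 [241, 253, 246, 247, 255, 239, 250, 241, 249, 241, 261, 272, 308, 358, 391, 394, 389, 391, 378, 398, 394, 379, 380, 346, 310, 271, 252, 244, 244, 240]
258 [248, 252, 242, 251, 249, 242, 247, 244, 249, 241, 253, 269, 291, 349, 376, 390, 388, 382, 383, 386, 383, 396, 383, 363, 320, 273, 249, 250, 259, 240]
```

View pics/side6c.png

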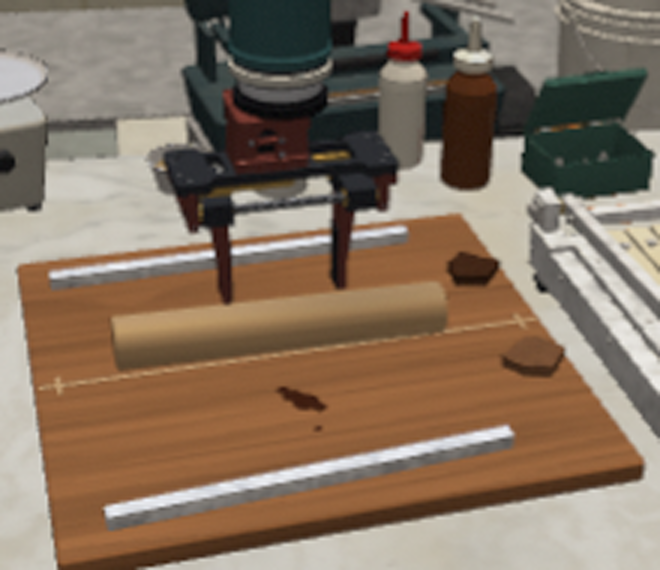

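```bash
python3 -m creep '[{"x":0,"y":3,"z":1,"wx":0,"wy":0,"wz":0,"hand":-1},{"x":0,"y":2,"z":0,"wx":0,"wy":0,"wz":0,"hand":-1},{"x":0,"y":1.5,"z":0,"wx":0,"wy":0,"wz":0,"hand":-1},{"x":0,"y":0,"z":0,"wx":0,"wy":0,"wz":0,"hand":-1}]'
python3 -m creep '[{"x":0,"y":0,"z":-1,"wx":0,"wy":0,"wz":0,"hand":-1},{"x":0,"y":0,"z":-2,"wx":0,"wy":-0.4,"wz":0,"hand":-1},{"x":0,"y":0,"z":-4,"wx":0,"wy":-0.5,"wz":0,"hand":-1},{"x":0,"y":0,"z":-4,"wx":0,"wy":-0.5,"wz":0,"hand":-1},{"x":0,"y":0,"z":-4,"wx":0,"wy":-0.5,"wz":0,"hand":-1},{"x":0,"y":0,"z":-4,"wx":0,"wy":-0.5,"wz":0,"hand":-1},{"x":0,"y":0,"z":-4,"wx":0,"wy":-0.5,"wz":0,"hand":-1},{"x":0,"y":0,"z":-2,"wx":0,"wy":-0.4,"wz":0,"hand":-1},{"x":0,"y":0,"z":-1,"wx":0,"wy":0,"wz":0,"hand":-1},{"x":0,"y":0,"z":-1,"wx":0,"wy":0,"wz":0,"hand":-1},{"x":0,"y":0,"z":0,"wx":0,"wy":0,"wz":0,"hand":-1},{"x":0,"y":0,"z":0,"wx":0,"wy":0,"wz":0,"hand":-1}]'
python3 -m creep '[{"x":0,"y":-2,"z":0,"wx":0,"wy":0,"wz":0,"hand":-1},{"x":0,"y":-4,"z":0,"wx":0,"wy":0,"wz":0,"hand":-1},{"x":0,"y":-10,"z":0,"wx":0,"wy":0,"wz":0,"hand":-1},{"x":0,"y":-20,"z":0,"wx":0,"wy":0,"wz":0,"hand":-1},{"x":0,"y":-20,"z":0,"wx":0,"wy":0,"wz":0,"hand":-1},{"x":0,"y":0,"z":0,"wx":0,"wy":0,"wz":0,"hand":-1}]'
python3 - <<'E'
from h import *
goto(562.6,71.5,65);pinmeas('7')
t=cv2.imread("pics/top7.png").astype(int).sum(2)
for v in(182,184,253,256,258): print(v,t[v,306:336].tolist())
E
```

```text
clock: 13.88
tcp_pos: [566.5, 13.5, 64.8]
tcp_rot: [0.706, -0.706, -0.035, 0.034]
ft_force: [-1.1, 1.0, 8.8]
width: 87.8
clock: 14.88
tcp_pos: [569.0, -13.5, 65.0]
tcp_rot: [0.705, -0.705, -0.054, 0.055]
ft_force: [-4.8, 0.9, 11.2]
width: 87.7
clock: 15.38
tcp_pos: [572.5, -13.5, 124.1]
tcp_rot: [-0.705, 0.705, 0.057, -0.053]
ft_force: [0.8, -0.3, 0.1]
width: 88.0
t 15.38 tcp [572.5 -13.5 124.1] yaw 8.9 F [ 0.82 -0.32  0.06] shift [ 3.  59.  85.6]
pin net [(array([[564. ,  -9.2]]), 0.97)]
182 [257, 265, 261, 262, 269, 276, 282, 321, 372, 408, 426, 416, 395, 370, 352, 346, 338, 322, 298, 250, 222, 237, 242, 227, 222, 243, 256, 262, 263, 264]
184 [251, 256, 259, 264, 266, 269, 278, 301, 357, 384, 392, 379, 354, 311, 299, 278, 275, 251, 239, 213, 181, 179, 179, 174, 188, 212, 224, 255, 265, 261]
253 [239, 244, 238, 218, 244, 247, 260, 264, 257, 266, 259, 270, 307, 355, 387, 403, 410, 406, 410, 389, 391, 376, 373, 334, 299, 265, 248, 258, 264, 262]
256 [234, 251, 245, 236, 244, 242, 257, 264, 266, 256, 258, 268, 294, 334, 377, 405, 411, 398, 406, 397, 390, 386, 371, 350, 309, 277, 246, 255, 268, 262]
258 [251, 249, 246, 237, 244, 241, 252, 263, 275, 257, 258, 261, 280, 322, 375, 404, 407, 406, 401, 388, 391, 377, 376, 348, 318, 275, 252, 259, 260, 267]
```

View pics/side7c.png

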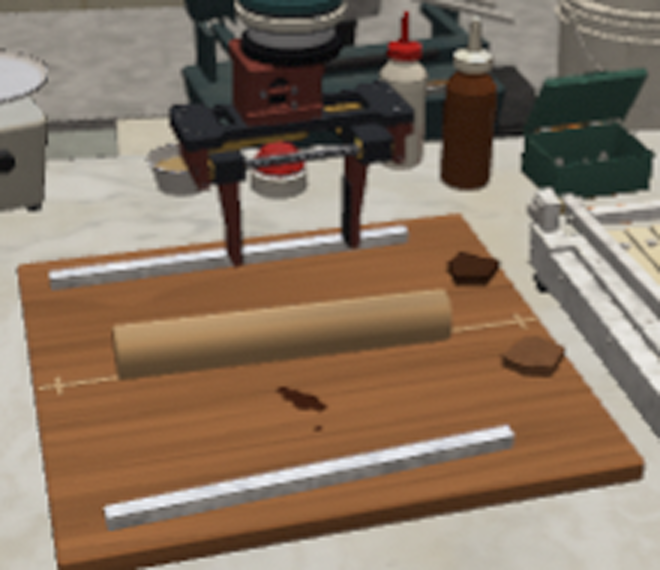

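The pin now lies on the line by eye, untouched (side view: the line enters at (118,378) and leaves at (450,332)). I rotate to the left bar's angle and move over its outer side, then take a clear top view.

```bash
python3 -m creep '[{"x":0,"y":0,"z":0,"wx":0,"wy":2.3,"wz":0,"hand":-1},{"x":-1,"y":0,"z":16,"wx":0,"wy":0,"wz":0,"hand":-1},{"x":-1,"y":0,"z":20,"wx":0,"wy":0,"wz":0,"hand":-1},{"x":-2,"y":0,"z":20,"wx":0,"wy":0,"wz":0,"hand":-1},{"x":-1,"y":0,"z":20,"wx":0,"wy":0,"wz":0,"hand":-1},{"x":-2,"y":0,"z":20,"wx":0,"wy":0,"wz":0,"hand":-1},{"x":-1,"y":0,"z":20,"wx":0,"wy":0,"wz":0,"hand":-1},{"x":-1,"y":0,"z":20,"wx":0,"wy":0,"wz":0,"hand":-1},{"x":-1,"y":0,"z":20,"wx":0,"wy":0,"wz":0,"hand":-1},{"x":-2,"y":0,"z":20,"wx":0,"wy":0,"wz":0,"hand":-1},{"x":-1,"y":0,"z":20,"wx":0,"wy":0,"wz":0,"hand":-1},{"x":0,"y":0,"z":0,"wx":0,"wy":0,"wz":0,"hand":-1}]'
cat >> h.py <<'E'
def edges(g,lo,hi,rows,lev):
    out=[]
    for v in rows:
        r=g[v,lo:hi].astype(float);a=np.nonzero(r>lev)[0]
        if len(a)<2: continue
        i,j=a[0],a[-1]
        if i==0 or j==len(r)-1: continue
        L=i-1+(lev-r[i-1])/(r[i]-r[i-1]);H=j+(r[j]-lev)/(r[j]-r[j+1]);out.append((lo+(L+H)/2,v,H-L))
    return np.array(out)
def show(P,z,xm):
    W=w(P[:,:2],z);k,b=np.polyfit(W[:,0],W[:,1],1);return round(k*xm+b,1),round(np.degrees(np.arctan(k)),2),round(np.median(P[:,2]),1)
E
python3 - <<'E'
from h import *
goto(536.8,179.8,23);pinmeas('8')
g=cv2.imread("pics/top8.png").astype(int).sum(2)
t0=cv2.imread("pics/top0.png").astype(int).sum(2)
P=edges(t0,287,314,range(186,258),315);print("pin before",show(P,45,563))
P=edges(g,308,336,range(186,258),315);print("pin now",show(P,45,567),len(P))
cv2.imwrite("pics/top8c.png",cv2.resize(cv2.imread("pics/top8.png")[130:300,230:410],None,fx=3.3,fy=3.3,interpolation=cv2.INTER_CUBIC))
E
```

```text
clock: 16.58
tcp_pos: [532.6, 182.7, 119.0]
tcp_rot: [0.706, -0.706, -0.041, 0.042]
ft_force: [0.6, -0.0, -0.1]
width: 87.8
t 16.58 tcp [532.6 182.7 119. ] yaw 6.72 F [ 0.55 -0.03 -0.06] shift [ 4.  96.  -3.5]
pin net [(array([[558.7,  -6.1]]), 0.81), (array([[566.9, -10.1]]), 0.69)]
pin before (np.float64(64.9), np.float64(3.01), np.float64(11.0))
pin now (np.float64(-5.4), np.float64(4.0), np.float64(11.2)) 72
```

View pics/top8c.png

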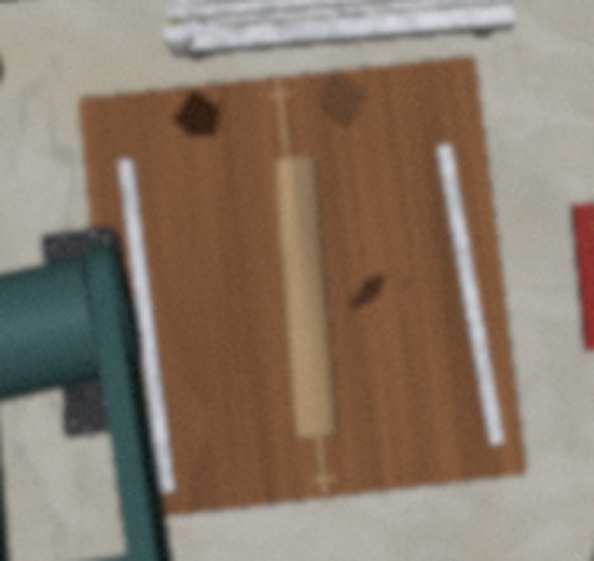

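View pics/side8c.png

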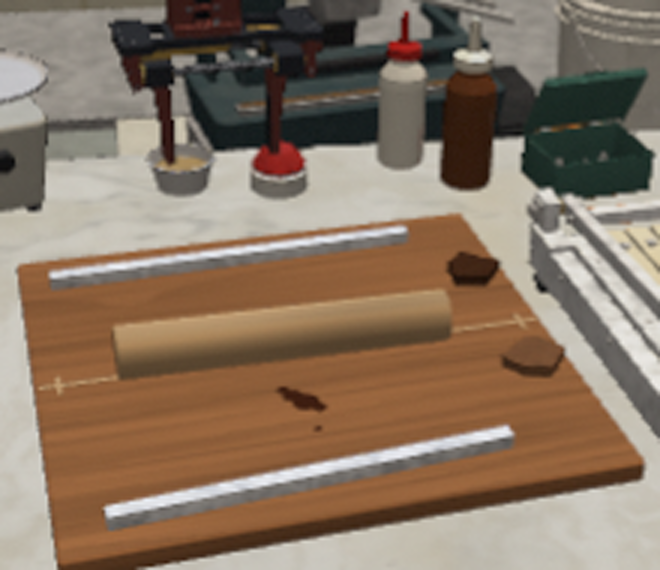

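Both cameras put the pin at y ≈ -5.4 with the line at about -5.9, pin yaw 4.0° against 5.5°, after rolling about 70 mm (half a turn). It is untouched and the bars are clear. Next I lower outside the left bar and push it.

```bash
python3 -m creep '[{"x":4,"y":20,"z":0,"wx":0,"wy":0,"wz":0,"hand":-1},{"x":0,"y":25,"z":0,"wx":0,"wy":0,"wz":0,"hand":-1},{"x":0,"y":25,"z":0,"wx":0,"wy":0,"wz":0,"hand":-1},{"x":0,"y":15,"z":0,"wx":0,"wy":0,"wz":0,"hand":-1},{"x":0,"y":5,"z":0,"wx":0,"wy":0,"wz":0,"hand":-1},{"x":0,"y":0,"z":0,"wx":0,"wy":0,"wz":0,"hand":-1},{"x":0,"y":0,"z":0,"wx":0,"wy":0,"wz":0,"hand":-1}]'
python3 -c "
from h import *
goto(536,40,24);pinmeas('9')"
```

```text
clock: 17.37
tcp_pos: [538.7, 179.9, 30.5]
tcp_rot: [0.706, -0.706, -0.04, 0.04]
ft_force: [0.6, 0.5, 0.2]
width: 88.2
t 17.37 tcp [538.7 179.9  30.5] yaw 6.55 F [0.65 0.5  0.24] shift [ -18.6    6.5 -138.7]
pin net [(array([[557. , -10.4]]), 0.71), (array([[ 5.617e+02, -4.000e-01]]), 0.89)]
```

View pics/side9c.png

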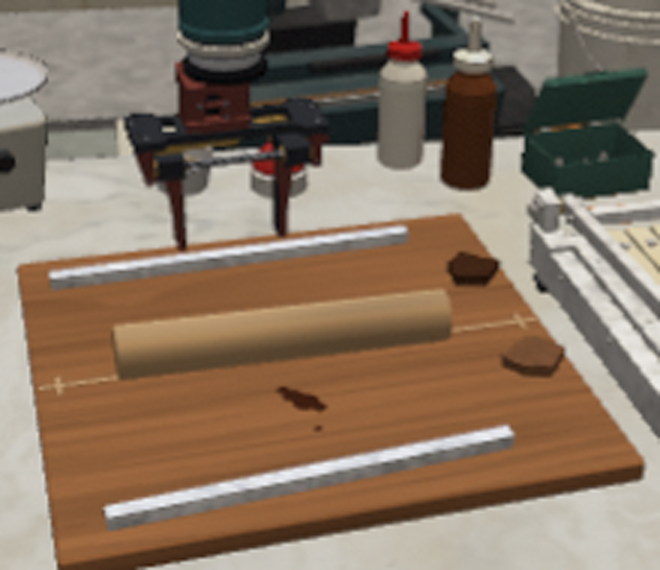

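```bash
python3 -m creep '[{"x":0,"y":3,"z":0,"wx":0,"wy":0,"wz":0,"hand":-1},{"x":0,"y":3,"z":-2,"wx":0,"wy":0,"wz":0,"hand":-1},{"x":0,"y":0,"z":-4,"wx":0,"wy":0,"wz":0,"hand":-1},{"x":0,"y":0,"z":-4,"wx":0,"wy":0,"wz":0,"hand":-1},{"x":0,"y":0,"z":-4,"wx":0,"wy":0,"wz":0,"hand":-1},{"x":0,"y":0,"z":-5,"wx":0,"wy":0,"wz":0,"hand":-1},{"x":0,"y":0,"z":-6,"wx":0,"wy":0,"wz":0,"hand":-1},{"x":0,"y":0,"z":-6,"wx":0,"wy":0,"wz":0,"hand":-1},{"x":0,"y":0,"z":-6,"wx":0,"wy":0,"wz":0,"hand":-1},{"x":0,"y":0,"z":-6,"wx":0,"wy":0,"wz":0,"hand":-1},{"x":0,"y":0,"z":-6,"wx":0,"wy":0,"wz":0,"hand":-1},{"x":0,"y":0,"z":0,"wx":0,"wy":0,"wz":0,"hand":-1}]'
python3 -c "
from h import *
goto(536,40,24);pinmeas('10')"
```

```text
clock: 18.57
tcp_pos: [544.1, 130.6, 24.2]
tcp_rot: [-0.706, 0.706, 0.04, -0.04]
ft_force: [-0.3, 0.2, -0.0]
width: 87.8
t 18.57 tcp [544.1 130.6  24.2] yaw 6.55 F [-0.26  0.21 -0.05] shift [-18.4   0.3 -89. ]
pin net [(array([[562.3, -14.6]]), 0.89), (array([[566.9, -10.1]]), 0.75)]
```

View pics/side10c.png

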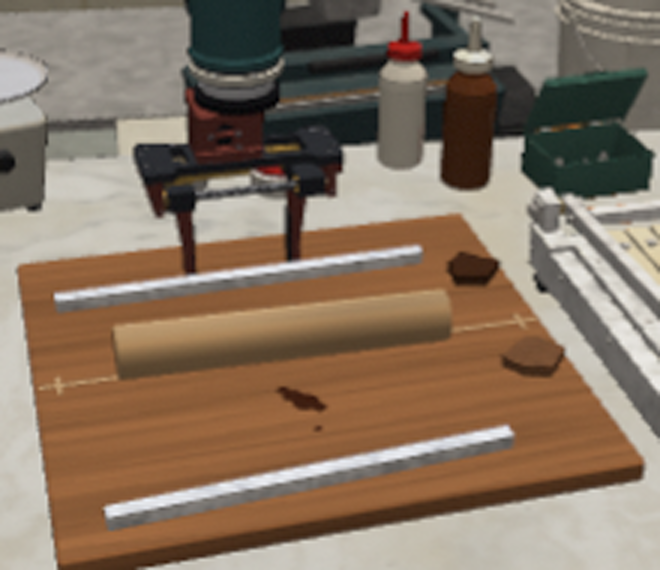

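```bash
python3 -m creep '[{"x":0,"y":0,"z":-4,"wx":0,"wy":0,"wz":0,"hand":-1},{"x":0,"y":0,"z":-7,"wx":0,"wy":0.3,"wz":0,"hand":-1},{"x":0,"y":0,"z":-8,"wx":0,"wy":0.4,"wz":0,"hand":-1},{"x":0,"y":0,"z":-8,"wx":0,"wy":0.4,"wz":0,"hand":-1},{"x":0,"y":0,"z":-8,"wx":0,"wy":0.4,"wz":0,"hand":-1},{"x":0,"y":0,"z":-8,"wx":0,"wy":0.4,"wz":0,"hand":-1},{"x":0,"y":0,"z":-8,"wx":0,"wy":0.4,"wz":0,"hand":-1},{"x":0,"y":0,"z":-8,"wx":0,"wy":0.2,"wz":0,"hand":-1},{"x":0,"y":0,"z":-8,"wx":0,"wy":0,"wz":0,"hand":-1},{"x":0,"y":0,"z":-6,"wx":0,"wy":0,"wz":0,"hand":-1},{"x":0,"y":0,"z":-3,"wx":0,"wy":0,"wz":0,"hand":-1},{"x":0,"y":0,"z":0,"wx":0,"wy":0,"wz":0,"hand":-1}]'
python3 - <<'E'
from h import *
goto(536,37.7,24);pinmeas('11')
cv2.imwrite("pics/top11c.png",cv2.resize(cv2.imread("pics/top11.png")[150:290,250:400],None,fx=4,fy=4,interpolation=cv2.INTER_CUBIC))
E
```

```text
clock: 19.77
tcp_pos: [550.9, 55.3, 24.2]
tcp_rot: [-0.707, 0.707, 0.025, -0.025]
ft_force: [0.2, -0.3, 0.1]
width: 87.5
t 19.77 tcp [550.9  55.3  24.2] yaw 4.06 F [ 0.16 -0.26  0.13] shift [-16.1   0.2 -16.5]
pin net [(array([[560.6, -16.9]]), 0.79), (array([[567.9, -17.2]]), 0.94)]
```

View pics/side11c.png

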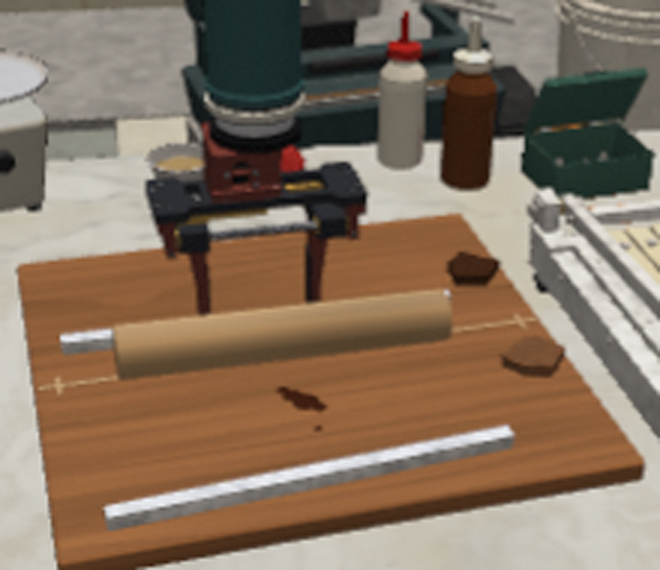

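View pics/top11c.png

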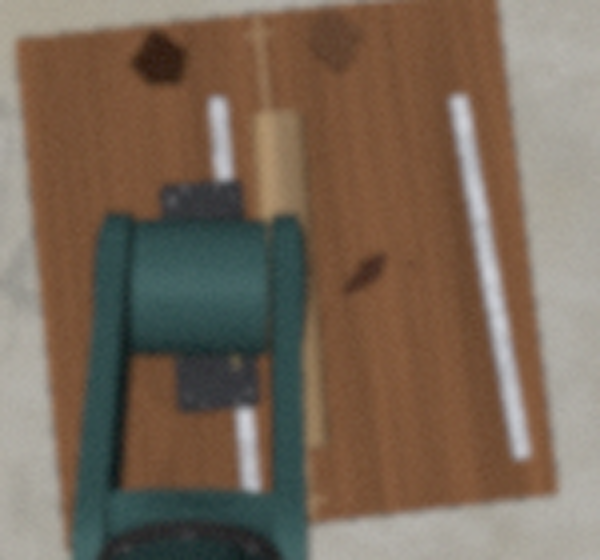

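Run:
```python
from h import *
g=cv2.imread("pics/top11.png").astype(int).sum(2)
P=np.vstack([edges(g,298,312,range(177,192),380),edges(g,305,320,range(256,270),380)]);print(len(P),P[:3],P[-3:],show(P,33,560))
Q=edges(g,309,330,range(181,192),315);print(show(Q,45,567),len(Q),w(Q[:,:2],45).mean(0),show(P,33,w(Q[:,:2],45).mean(0)[0]))
```

```text
29 [[304.15622389 177.           5.24895572]
 [304.18319585 178.           5.30289964]
 [304.23706405 179.           5.18440848]] [[311.97424242 267.           5.08181818]
 [312.08297136 268.           5.00522844]
 [312.18258034 269.           5.10852352]] (np.float64(38.4), np.float64(4.13), np.float64(5.1))
(np.float64(-2.4), np.float64(2.18), np.float64(11.0)) 11 [678.29843942   1.85015522] (np.float64(47.0), np.float64(4.13), np.float64(5.1))
```

Run:
```python
from h import *
im=cv2.imread("pics/side8.png")
cv2.imwrite("pics/s8z.png",cv2.resize(im[188:238,225:360],None,fx=5.9,fy=5.9,interpolation=cv2.INTER_CUBIC))
P=w([(195+117/3,100+352/3),(195+449/3,100+313/3)],42.5,'side');print(P,P.mean(0))
# predicted silhouette of a cylinder on the line (side view) centre offsets
c=arm.get_calibration("side");T=np.linalg.inv(c["T"]);K=np.array([[c["fx"],0,c["cx"]],[0,c["fy"],c["cy"]],[0,0,1]])
for cam,(yc) in (("side",-7.5),("top",-5.9)):
  c=arm.get_calibration(cam);T=np.linalg.inv(c["T"]);K=np.array([[c["fx"],0,c["cx"]],[0,c["fy"],c["cy"]],[0,0,1]])
  th=np.linspace(0,2*np.pi,73);a=np.radians(4)
  for s in(-138,0,138):
    X=np.c_[567+s*np.cos(a)-22.5*np.cos(th)*np.sin(a), yc+s*np.sin(a)+22.5*np.cos(th)*np.cos(a),42.5+22.5*np.sin(th)]
    p=cv2.projectPoints(X,cv2.Rodrigues(T[:3,:3])[0],T[:3,3],K,c["distortion"])[0].reshape(-1,2)
    print(cam,s,p.min(0).round(1),p.max(0).round(1),((p.min(0)+p.max(0))/2).round(1))
```

```text
[[427.50292863 -20.32979216]
 [708.41605675  -2.37812306]] [567.95949269 -11.35395761]
side -138 [233.6 207.4] [235.9 225.7] [234.7 216.6]
side 0 [288.6 200.9] [292.3 218.8] [290.4 209.8]
side 138 [340.2 194.9] [345.6 212.2] [342.9 203.5]
top -138 [318.1 259.6] [331.6 261.2] [324.8 260.4]
top 0 [314.5 218.4] [327.9 219.6] [321.2 219. ]
top 138 [311.  177.3] [324.2 179.3] [317.6 178.3]
```

View pics/s8z.png

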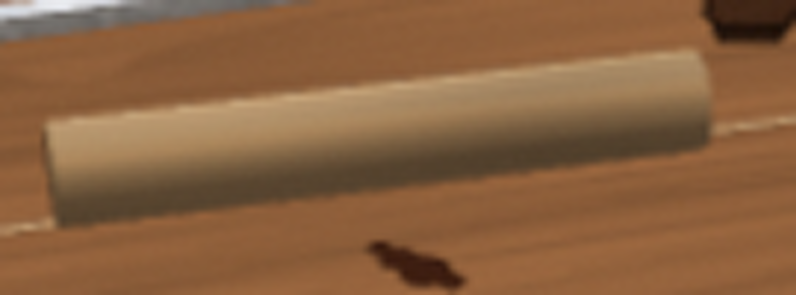

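Compared with the predicted silhouette, the pin sits about 2 mm right of the line, with its shaded side hiding an edge, which is well within limits. I bring the left bar to 27 mm from the line and let the right bar take up the rest.

```bash
python3 -m creep '[{"x":0,"y":0,"z":-2,"wx":0,"wy":0,"wz":0,"hand":-1},{"x":0,"y":0,"z":-3,"wx":0,"wy":-0.3,"wz":0,"hand":-1},{"x":0,"y":0,"z":-3,"wx":0,"wy":-0.3,"wz":0,"hand":-1},{"x":0,"y":0,"z":-3,"wx":0,"wy":-0.2,"wz":0,"hand":-1},{"x":0,"y":0,"z":-3,"wx":0,"wy":0,"wz":0,"hand":-1},{"x":0,"y":0,"z":-2,"wx":0,"wy":0,"wz":0,"hand":-1},{"x":0,"y":0,"z":-1,"wx":0,"wy":0,"wz":0,"hand":-1},{"x":0,"y":0,"z":0,"wx":0,"wy":0,"wz":0,"hand":-1},{"x":0,"y":0,"z":0,"wx":0,"wy":0,"wz":0,"hand":-1}]'
python3 - <<'E'
from h import *
goto(536,37.7,24);pinmeas('12')
g=cv2.imread("pics/top12.png").astype(int).sum(2)
for v in (178,186,260): print(g[v,300:330].tolist())
cv2.imwrite("pics/top12c.png",cv2.resize(cv2.imread("pics/top12.png")[150:290,250:400],None,fx=4,fy=4,interpolation=cv2.INTER_CUBIC))
E
```

```text
clock: 20.72
tcp_pos: [552.2, 39.1, 24.2]
tcp_rot: [0.706, -0.706, -0.03, 0.03]
ft_force: [0.2, 0.9, -0.1]
width: 87.6
t 20.72 tcp [552.2  39.1  24.2] yaw 4.89 F [ 0.22  0.94 -0.11] shift [-16.3   0.2   0. ]
pin net [(array([[567.3,  -5.5]]), 0.65)]
[246, 247, 247, 256, 259, 305, 412, 516, 572, 561, 490, 372, 300, 303, 335, 367, 384, 386, 359, 339, 338, 341, 331, 314, 286, 270, 255, 253, 252, 237]
[239, 249, 252, 257, 261, 261, 305, 413, 498, 548, 545, 475, 373, 322, 379, 411, 419, 421, 399, 376, 364, 351, 349, 324, 311, 275, 256, 250, 251, 243]
[243, 247, 252, 249, 253, 252, 251, 246, 250, 242, 233, 247, 263, 293, 372, 471, 535, 562, 519, 441, 394, 393, 362, 281, 194, 170, 191, 210, 191, 206]
```

View pics/top12c.png

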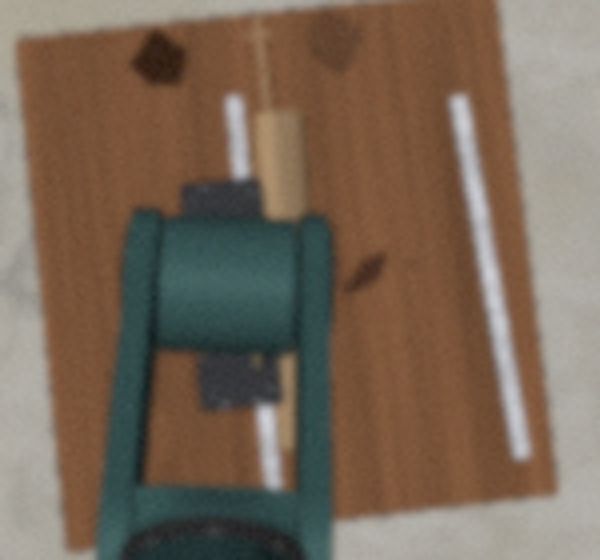

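View pics/side12c.png

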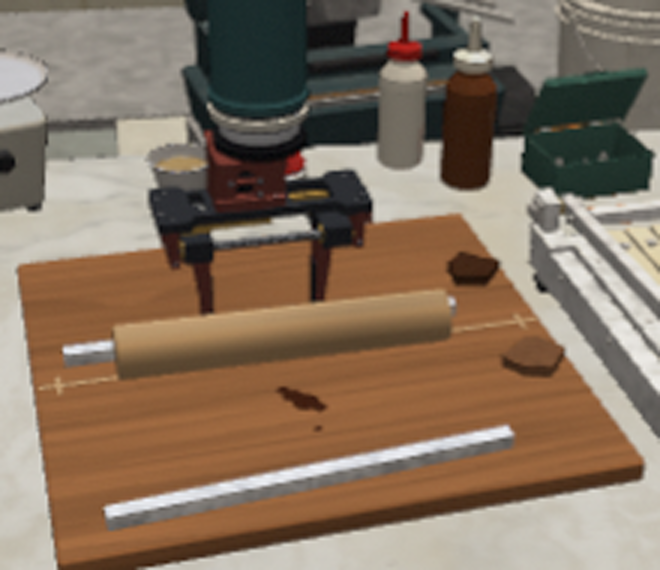

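```bash
python3 -m creep '[{"x":0,"y":0,"z":4,"wx":0,"wy":0,"wz":0,"hand":-1},{"x":0,"y":0,"z":8,"wx":0,"wy":0,"wz":0,"hand":-1},{"x":0,"y":-20,"z":0,"wx":0,"wy":0,"wz":0,"hand":-1},{"x":0,"y":-25,"z":0,"wx":0,"wy":0,"wz":0,"hand":-1},{"x":0,"y":-25,"z":0,"wx":0,"wy":0,"wz":0,"hand":-1},{"x":0,"y":-15,"z":0,"wx":0,"wy":-3.6,"wz":0,"hand":-1},{"x":0,"y":0,"z":0,"wx":0,"wy":0,"wz":0,"hand":-1}]'
python3 -m creep '[{"x":-2,"y":0,"z":-18,"wx":0,"wy":0,"wz":0,"hand":-1},{"x":-2,"y":0,"z":-26,"wx":0,"wy":0,"wz":0,"hand":-1},{"x":-2,"y":0,"z":-26,"wx":0,"wy":0,"wz":0,"hand":-1},{"x":-2,"y":0,"z":-26,"wx":0,"wy":0,"wz":0,"hand":-1},{"x":-2,"y":0,"z":-26,"wx":0,"wy":0,"wz":0,"hand":-1},{"x":-2,"y":0,"z":-26,"wx":0,"wy":0,"wz":0,"hand":-1},{"x":-2,"y":0,"z":-26,"wx":0,"wy":0,"wz":0,"hand":-1},{"x":-2,"y":0,"z":-26,"wx":0,"wy":0,"wz":0,"hand":-1},{"x":-2,"y":0,"z":-26,"wx":0,"wy":0,"wz":0,"hand":-1},{"x":0,"y":0,"z":-26,"wx":0,"wy":0,"wz":0,"hand":-1},{"x":0,"y":0,"z":-6,"wx":0,"wy":0,"wz":0,"hand":-1},{"x":0,"y":0,"z":0,"wx":0,"wy":0,"wz":0,"hand":-1}]'
python3 - <<'E'
from h import *
goto(571,-207,24);pinmeas('13')
g=cv2.imread("pics/top13.png").astype(int).sum(2)
cv2.imwrite("pics/top13c.png",cv2.resize(cv2.imread("pics/top13.png")[150:290,250:400],None,fx=4,fy=4,interpolation=cv2.INTER_CUBIC))
for v in (186,210,230,255): print(g[v,300:334].tolist())
E
```

```text
clock: 21.5
tcp_pos: [553.5, 51.9, 112.4]
tcp_rot: [-0.705, 0.705, 0.056, -0.051]
ft_force: [-0.3, 0.5, 0.0]
width: 87.9
clock: 22.5
tcp_pos: [571.4, -207.9, 108.1]
tcp_rot: [0.705, -0.705, -0.051, 0.051]
ft_force: [-0.4, 1.1, -0.1]
width: 88.2
t 22.5 tcp [ 571.4 -207.9  108.1] yaw 8.31 F [-0.44  1.14 -0.14] shift [-0.3 84.1  0.9]
pin net [(array([[564.8,  -4.2]]), 0.67), (array([[559.3, -16.4]]), 0.94)]
[248, 260, 267, 263, 268, 273, 318, 416, 514, 557, 556, 486, 378, 337, 378, 418, 431, 438, 407, 384, 374, 355, 349, 336, 327, 282, 259, 258, 253, 249, 248, 252, 259, 266]
[256, 255, 252, 251, 250, 264, 264, 271, 307, 394, 525, 601, 608, 538, 432, 359, 371, 401, 423, 419, 425, 399, 377, 372, 360, 338, 313, 272, 255, 266, 267, 275, 261, 256]
[254, 246, 251, 256, 253, 247, 252, 257, 265, 259, 306, 406, 536, 613, 617, 540, 433, 376, 406, 427, 434, 434, 419, 414, 402, 389, 367, 346, 316, 264, 258, 252, 269, 265]
[249, 262, 254, 252, 257, 260, 263, 247, 247, 247, 248, 259, 275, 343, 466, 593, 632, 613, 537, 444, 411, 426, 417, 420, 422, 409, 404, 397, 372, 359, 316, 272, 259, 269]
```

View pics/top13c.png

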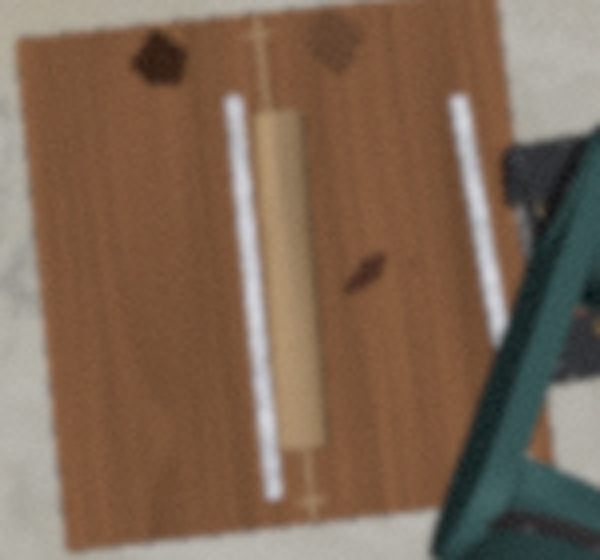

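View pics/side13c.png

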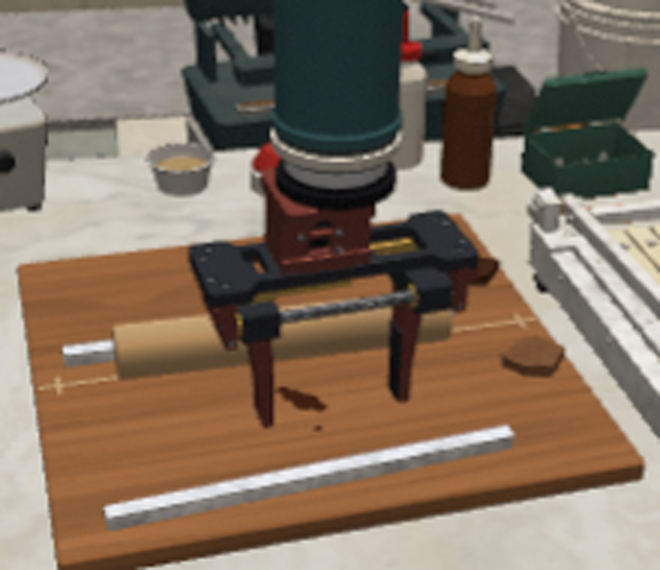

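```bash
python3 -m creep '[{"x":0,"y":15,"z":-2,"wx":0,"wy":0,"wz":0,"hand":-1},{"x":0,"y":20,"z":0,"wx":0,"wy":0,"wz":0,"hand":-1},{"x":0,"y":20,"z":0,"wx":0,"wy":0,"wz":0,"hand":-1},{"x":0,"y":18,"z":0,"wx":0,"wy":0,"wz":0,"hand":-1},{"x":0,"y":7,"z":0,"wx":0,"wy":0,"wz":0,"hand":-1},{"x":0,"y":3,"z":0,"wx":0,"wy":0,"wz":0,"hand":-1},{"x":0,"y":0,"z":0,"wx":0,"wy":0,"wz":0,"hand":-1},{"x":0,"y":0,"z":0,"wx":0,"wy":0,"wz":0,"hand":-1}]'
python3 -c "
from h import *
goto(571,-207,24);pinmeas('14')"
```

```text
clock: 23.37
tcp_pos: [572.3, -208.4, 26.9]
tcp_rot: [-0.705, 0.705, 0.053, -0.052]
ft_force: [-0.2, -0.9, -0.4]
width: 87.8
t 23.37 tcp [ 572.3 -208.4   26.9] yaw 8.53 F [-0.24 -0.87 -0.37] shift [-1.1  2.9  1.6]
pin net [(array([[555.6, -11.1]]), 0.93), (array([[563.7,  -9.6]]), 0.71)]
```

View pics/side14c.png

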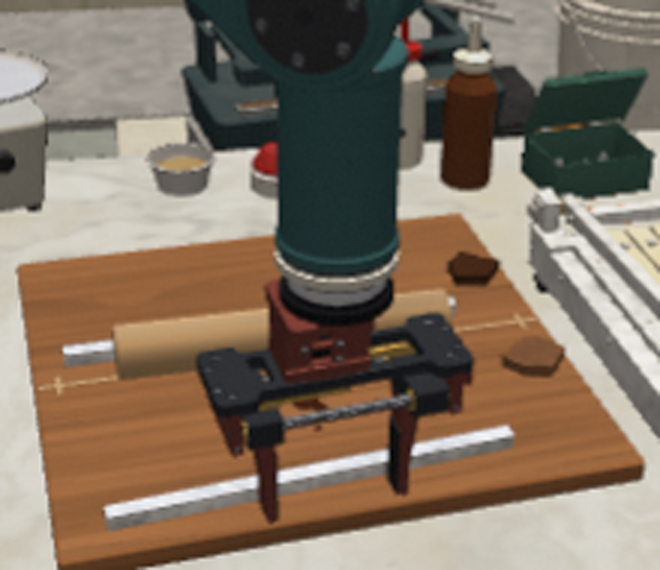

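Tips are in front (right) of the right bar. I lower 2.5 mm and push.

```bash
python3 -m creep '[{"x":0,"y":2.5,"z":2,"wx":0,"wy":0,"wz":0,"hand":-1},{"x":0,"y":0,"z":4,"wx":0,"wy":0,"wz":0,"hand":-1},{"x":0,"y":0,"z":4,"wx":0,"wy":0,"wz":0,"hand":-1},{"x":0,"y":0,"z":4,"wx":0,"wy":0,"wz":0,"hand":-1},{"x":0,"y":0,"z":5,"wx":0,"wy":0,"wz":0,"hand":-1},{"x":0,"y":0,"z":6,"wx":0,"wy":0,"wz":0,"hand":-1},{"x":0,"y":0,"z":6,"wx":0,"wy":0,"wz":0,"hand":-1},{"x":0,"y":0,"z":8,"wx":0,"wy":0.3,"wz":0,"hand":-1},{"x":0,"y":0,"z":8,"wx":0,"wy":0.4,"wz":0,"hand":-1},{"x":0,"y":0,"z":8,"wx":0,"wy":0.4,"wz":0,"hand":-1},{"x":0,"y":0,"z":8,"wx":0,"wy":0.4,"wz":0,"hand":-1},{"x":0,"y":0,"z":8,"wx":0,"wy":0.4,"wz":0,"hand":-1}]'
python3 -m creep '[{"x":0,"y":0,"z":8,"wx":0,"wy":0.4,"wz":0,"hand":-1},{"x":0,"y":0,"z":8,"wx":0,"wy":0.4,"wz":0,"hand":-1},{"x":0,"y":0,"z":8,"wx":0,"wy":0.4,"wz":0,"hand":-1},{"x":0,"y":0,"z":8,"wx":0,"wy":0.3,"wz":0,"hand":-1},{"x":0,"y":0,"z":8,"wx":0,"wy":0,"wz":0,"hand":-1},{"x":0,"y":0,"z":6,"wx":0,"wy":0,"wz":0,"hand":-1},{"x":0,"y":0,"z":4,"wx":0,"wy":0,"wz":0,"hand":-1},{"x":0,"y":0,"z":2,"wx":0,"wy":0,"wz":0,"hand":-1},{"x":0,"y":0,"z":0,"wx":0,"wy":0,"wz":0,"hand":-1}]'
python3 - <<'E'
from h import *
goto(560,-50,24);pinmeas('15')
cv2.imwrite("pics/top15c.png",cv2.resize(cv2.imread("pics/top15.png")[150:290,250:400],None,fx=4,fy=4,interpolation=cv2.INTER_CUBIC))
E
```

```text
clock: 24.57
tcp_pos: [561.6, -137.4, 23.7]
tcp_rot: [0.706, -0.706, -0.04, 0.041]
ft_force: [-0.4, -0.3, -0.5]
width: 88.2
clock: 25.32
tcp_pos: [556.5, -86.1, 23.6]
tcp_rot: [0.707, -0.706, -0.032, 0.032]
ft_force: [-0.5, -0.0, 0.7]
width: 87.7
t 25.32 tcp [556.5 -86.1  23.6] yaw 5.12 F [-0.47 -0.01  0.74] shift [ 6.7 -0.3 35.6]
pin net [(array([[558.6, -13.2]]), 0.71), (array([[556.8,  -8.6]]), 0.64)]
```

View pics/top15c.png

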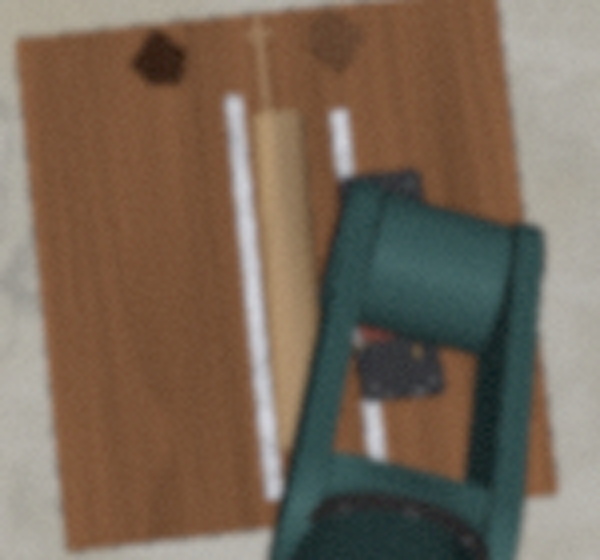

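View pics/side15c.png

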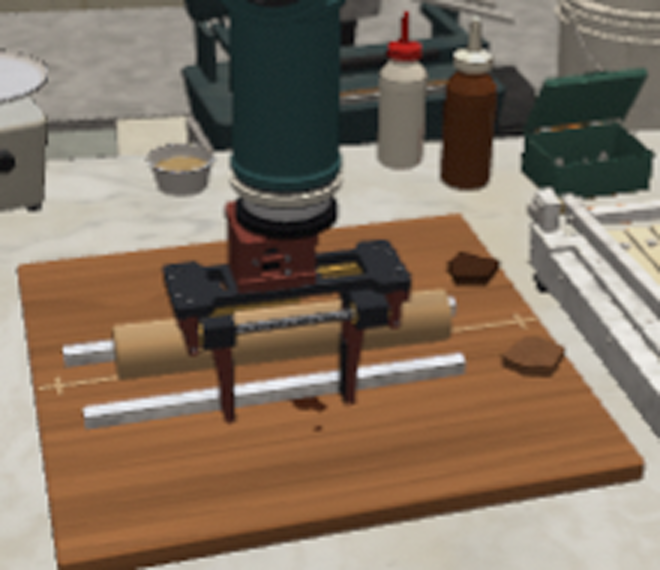

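```bash
python3 -m creep '[{"x":0,"y":0,"z":2,"wx":0,"wy":0,"wz":0,"hand":-1},{"x":0,"y":0,"z":4,"wx":0,"wy":0,"wz":0,"hand":-1},{"x":0,"y":0,"z":5,"wx":0,"wy":0,"wz":0,"hand":-1},{"x":0,"y":0,"z":5,"wx":0,"wy":0,"wz":0,"hand":-1},{"x":0,"y":0,"z":5,"wx":0,"wy":0,"wz":0,"hand":-1},{"x":0,"y":0,"z":4,"wx":0,"wy":0,"wz":0,"hand":-1},{"x":0,"y":0,"z":2,"wx":0,"wy":0,"wz":0,"hand":-1},{"x":0,"y":0,"z":1,"wx":0,"wy":0,"wz":0,"hand":-1},{"x":0,"y":0,"z":0,"wx":0,"wy":0,"wz":0,"hand":-1}]'
python3 - <<'E'
from h import *
goto(560,-50,24);pinmeas('16')
cv2.imwrite("pics/top16c.png",cv2.resize(cv2.imread("pics/top16.png")[150:290,270:370],None,fx=4,fy=4,interpolation=cv2.INTER_CUBIC))
g=cv2.imread("pics/top16.png").astype(int).sum(2)
for v in (179,184,188,262): print(g[v,300:340].tolist())
E
```

```text
clock: 26.27
tcp_pos: [554.0, -58.3, 23.7]
tcp_rot: [0.706, -0.706, -0.032, 0.032]
ft_force: [0.1, 0.2, 0.3]
width: 87.9
t 26.27 tcp [554.  -58.3  23.7] yaw 5.12 F [0.07 0.2  0.27] shift [ 6.7 -0.3  7.7]
pin net [(array([[559.4,  -6.5]]), 0.92), (array([[568.4, -10.3]]), 0.94)]
[257, 256, 254, 261, 267, 303, 402, 496, 562, 557, 498, 386, 328, 348, 379, 409, 405, 403, 377, 366, 369, 359, 356, 318, 341, 426, 535, 556, 484, 360, 262, 250, 257, 278, 272, 266, 269, 275, 287, 272]
[246, 243, 268, 256, 261, 273, 309, 412, 512, 545, 535, 464, 372, 355, 403, 413, 431, 417, 389, 370, 361, 358, 345, 331, 326, 394, 512, 582, 548, 433, 310, 261, 256, 267, 266, 277, 259, 260, 276, 284]
[236, 256, 269, 261, 266, 265, 309, 409, 510, 552, 552, 475, 375, 346, 376, 419, 423, 412, 394, 370, 356, 353, 343, 334, 316, 372, 480, 558, 563, 466, 352, 263, 253, 261, 274, 277, 264, 268, 277, 281]
[249, 248, 255, 258, 261, 264, 265, 254, 242, 246, 245, 242, 230, 205, 173, 187, 195, 196, 205, 205, 201, 223, 264, 308, 338, 343, 352, 351, 304, 289, 268, 280, 336, 451, 570, 597, 576, 488, 366, 276]
```

View pics/top16c.png

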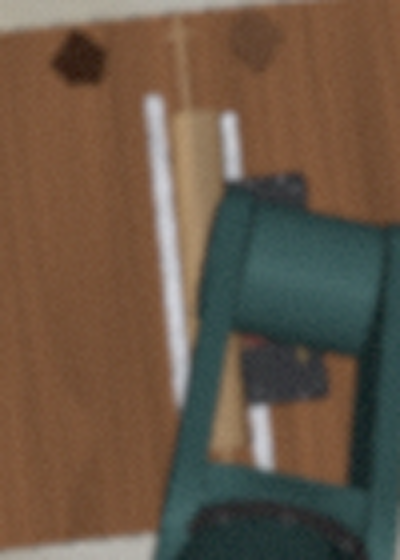

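View pics/side16c.png

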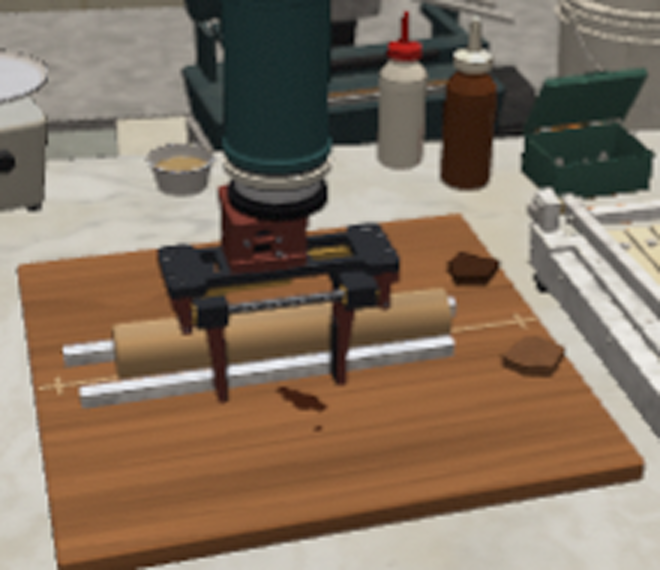

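```bash
python3 -m creep '[{"x":0,"y":0,"z":1,"wx":0,"wy":0,"wz":0,"hand":-1},{"x":0,"y":0,"z":1.5,"wx":0,"wy":0,"wz":0,"hand":-1},{"x":0,"y":0,"z":1.5,"wx":0,"wy":0,"wz":0,"hand":-1},{"x":0,"y":0,"z":1,"wx":0,"wy":0,"wz":0,"hand":-1},{"x":0,"y":0,"z":0.5,"wx":0,"wy":0,"wz":0,"hand":-1},{"x":0,"y":0,"z":0,"wx":0,"wy":0,"wz":0,"hand":-1},{"x":0,"y":0,"z":0,"wx":0,"wy":0,"wz":0,"hand":-1}]'
python3 - <<'E'
from h import *
goto(560,-50,24);pinmeas('17')
g=cv2.imread("pics/top17.png").astype(int).sum(2)
for v in (184,188,262): print(g[v,300:340].tolist())
E
```

```text
clock: 27.05
tcp_pos: [553.7, -53.2, 23.7]
tcp_rot: [0.706, -0.706, -0.032, 0.031]
ft_force: [0.5, -0.9, -0.6]
width: 87.9
t 27.05 tcp [553.7 -53.2  23.7] yaw 5.1 F [ 0.51 -0.91 -0.61] shift [ 6.6 -0.3  2.6]
pin net [(array([[568.1,  -5.6]]), 0.91), (array([[561.7, -11.2]]), 0.94)]
[247, 256, 258, 256, 259, 277, 310, 410, 515, 547, 526, 466, 396, 394, 415, 425, 404, 386, 366, 353, 354, 350, 325, 334, 386, 497, 579, 548, 429, 314, 247, 248, 248, 271, 260, 256, 261, 270, 278, 292]
[242, 245, 256, 263, 258, 261, 315, 406, 509, 568, 544, 476, 391, 386, 416, 419, 411, 385, 370, 359, 355, 357, 331, 333, 363, 463, 550, 550, 466, 341, 255, 260, 252, 267, 271, 271, 267, 264, 265, 276]
[249, 261, 257, 256, 260, 258, 255, 248, 240, 238, 213, 201, 190, 188, 196, 206, 211, 199, 206, 229, 257, 318, 342, 342, 330, 348, 348, 334, 306, 298, 342, 463, 570, 593, 551, 448, 338, 286, 260, 262]
```

```bash
python3 -m creep '[{"x":0,"y":0,"z":0.7,"wx":0,"wy":0,"wz":0,"hand":-1},{"x":0,"y":0,"z":0.7,"wx":0,"wy":0,"wz":0,"hand":-1},{"x":0,"y":0,"z":0.6,"wx":0,"wy":0,"wz":0,"hand":-1},{"x":0,"y":0,"z":0,"wx":0,"wy":0,"wz":0,"hand":-1},{"x":0,"y":0,"z":0,"wx":0,"wy":0,"wz":0,"hand":-1}]'
python3 - <<'E'
from h import *
goto(560,-50,24);pinmeas('18')
g=cv2.imread("pics/top18.png").astype(int).sum(2)
for v in (184,188,262): print(g[v,300:340].tolist())
E
```

```text
clock: 27.67
tcp_pos: [553.5, -51.2, 23.7]
tcp_rot: [0.706, -0.706, -0.032, 0.031]
ft_force: [0.7, -1.2, -0.6]
width: 87.4
t 27.67 tcp [553.5 -51.2  23.7] yaw 5.1 F [ 0.72 -1.24 -0.59] shift [ 6.5 -0.3  0.7]
pin net [(array([[569.1,  -6.3]]), 0.93), (array([[561.3,   4.9]]), 0.61)]
[242, 253, 255, 254, 256, 265, 308, 420, 513, 541, 500, 422, 399, 415, 428, 404, 380, 368, 362, 357, 345, 338, 327, 392, 494, 574, 565, 456, 329, 260, 239, 256, 262, 265, 271, 267, 271, 274, 275, 282]
[246, 244, 254, 274, 259, 268, 311, 400, 509, 549, 509, 435, 395, 416, 421, 404, 391, 380, 359, 351, 347, 340, 335, 359, 458, 562, 563, 491, 364, 266, 248, 253, 257, 262, 274, 273, 266, 265, 273, 277]
[254, 246, 257, 260, 258, 261, 267, 255, 239, 228, 208, 178, 192, 206, 194, 197, 201, 203, 212, 265, 303, 341, 344, 347, 340, 343, 347, 332, 307, 286, 333, 454, 561, 594, 553, 454, 349, 266, 258, 250]
```

```bash
python3 -m creep '[{"x":0,"y":0,"z":-3,"wx":0,"wy":0,"wz":0,"hand":-1},{"x":0,"y":0,"z":-10,"wx":0,"wy":0,"wz":0,"hand":-1},{"x":0,"y":-10,"z":-15,"wx":0,"wy":0,"wz":0,"hand":-1},{"x":0,"y":-20,"z":-20,"wx":0,"wy":0,"wz":0,"hand":-1},{"x":0,"y":-20,"z":-25,"wx":0,"wy":0,"wz":0,"hand":-1},{"x":0,"y":-20,"z":-25,"wx":0,"wy":0,"wz":0,"hand":-1},{"x":0,"y":-20,"z":-25,"wx":0,"wy":0,"wz":0,"hand":-1},{"x":0,"y":0,"z":-25,"wx":0,"wy":0,"wz":0,"hand":-1},{"x":0,"y":0,"z":-25,"wx":0,"wy":0,"wz":0,"hand":-1},{"x":0,"y":0,"z":-20,"wx":0,"wy":0,"wz":0,"hand":-1},{"x":0,"y":0,"z":0,"wx":0,"wy":0,"wz":0,"hand":-1}]'
cat >> h.py <<'E'
def bars(tag):
    g=cv2.imread(f"pics/top{tag}.png").astype(int).sum(2);res={}
    rows=range(186,256)
    A=[];B=[]
    for v in rows:
        c=309.5+(v-186)*0.1
        for S,lo,hi in((A,c-5,c+3.5),(B,c+12,c+22)):
            lo,hi=int(round(lo)),int(round(hi));r=g[v,lo:hi].astype(float);b=np.clip(r-440,0,None)
            if b.max()>30:S.append((lo+(b*np.arange(hi-lo)).sum()/b.sum(),v,b.sum()/100))
    for n,S in(("L",A),("R",B)):
        S=np.array(S);print(n,len(S),show(S,33,565),show(S,33,450),show(S,33,670))
E
python3 - <<'E'
from h import *
goto(560,-50,24);pinmeas('19');bars('19')
cv2.imwrite("pics/top19c.png",cv2.resize(cv2.imread("pics/top19.png")[160:290,280:370],None,fx=4.5,fy=4.5,interpolation=cv2.INTER_CUBIC))
cv2.imwrite("pics/side19z.png",cv2.resize(cv2.imread("pics/side19.png")[185:245,205:365],None,fx=5,fy=5,interpolation=cv2.INTER_CUBIC))
E
```

```text
clock: 28.78
tcp_pos: [571.2, -248.4, 114.1]
tcp_rot: [-0.706, 0.707, 0.031, -0.03]
ft_force: [0.1, 0.6, -0.3]
width: 87.7
t 28.78 tcp [ 571.2 -248.4  114.1] yaw 4.94 F [ 0.13  0.63 -0.25] shift [  5.8  89.6 198.8]
pin net [(array([[ 5.615e+02, -5.000e-01]]), 0.87), (array([[563.5,  -4. ]]), 0.92)]
L 70 (np.float64(23.6), np.float64(4.93), np.float64(4.2)) (np.float64(13.6), np.float64(4.93), np.float64(4.2)) (np.float64(32.6), np.float64(4.93), np.float64(4.2))
R 70 (np.float64(-32.4), np.float64(4.88), np.float64(3.3)) (np.float64(-42.2), np.float64(4.88), np.float64(3.3)) (np.float64(-23.4), np.float64(4.88), np.float64(3.3))
```

View pics/top19c.png

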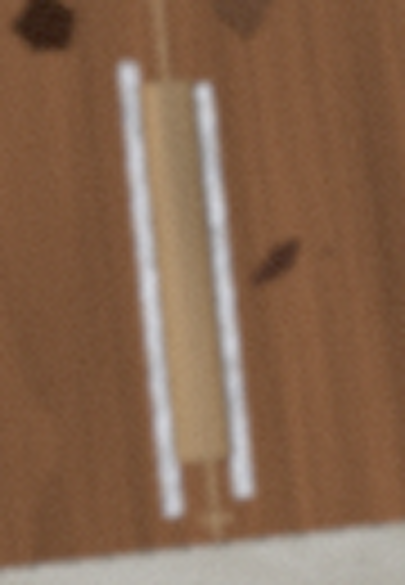

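View pics/side19z.png

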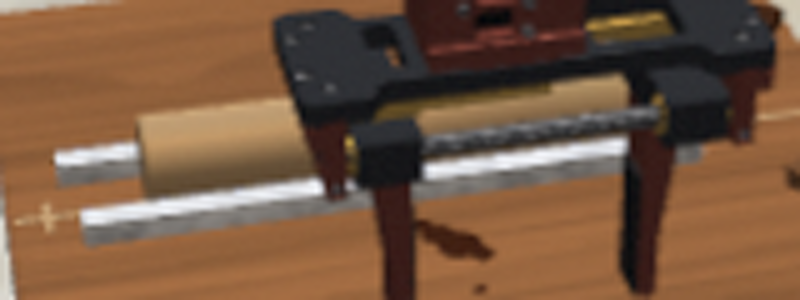

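Bars are parallel (4.93° and 4.88°) with 55.8 mm between centre lines, where touching would be 54, so about 1.8 mm of slack remains. I go back for one gentle push to close it.

```bash
python3 -m creep '[{"x":0,"y":0,"z":20,"wx":0,"wy":0,"wz":0,"hand":-1},{"x":0,"y":0,"z":25,"wx":0,"wy":0,"wz":0,"hand":-1},{"x":0,"y":0,"z":25,"wx":0,"wy":0,"wz":0,"hand":-1},{"x":0,"y":20,"z":25,"wx":0,"wy":0,"wz":0,"hand":-1},{"x":0,"y":20,"z":25,"wx":0,"wy":0,"wz":0,"hand":-1},{"x":0,"y":20,"z":25,"wx":0,"wy":0,"wz":0,"hand":-1},{"x":0,"y":20,"z":20,"wx":0,"wy":0,"wz":0,"hand":-1},{"x":0,"y":9,"z":15,"wx":0,"wy":0,"wz":0,"hand":-1},{"x":0,"y":1,"z":4,"wx":0,"wy":0,"wz":0,"hand":-1},{"x":0,"y":0,"z":0,"wx":0,"wy":0,"wz":0,"hand":-1},{"x":0,"y":0,"z":0,"wx":0,"wy":0,"wz":0,"hand":-1}]'
python3 -c "
from h import *
goto(553.5,-51.2,23.7)"
```

```text
clock: 29.9
tcp_pos: [554.8, -60.1, 24.3]
tcp_rot: [-0.706, 0.707, 0.032, -0.032]
ft_force: [0.3, -0.5, -0.4]
width: 87.8
t 29.9 tcp [554.8 -60.1  24.3] yaw 5.18 F [ 0.27 -0.46 -0.42] shift [-0.5  0.6  9. ]
```

```bash
python3 -m creep '[{"x":0,"y":0,"z":3,"wx":0,"wy":0,"wz":0,"hand":-1},{"x":0,"y":0,"z":3,"wx":0,"wy":0,"wz":0,"hand":-1},{"x":0,"y":0,"z":2,"wx":0,"wy":0,"wz":0,"hand":-1},{"x":0,"y":0,"z":1,"wx":0,"wy":0,"wz":0,"hand":-1},{"x":0,"y":0,"z":0.7,"wx":0,"wy":0,"wz":0,"hand":-1},{"x":0,"y":0,"z":0.7,"wx":0,"wy":0,"wz":0,"hand":-1},{"x":0,"y":0,"z":0.6,"wx":0,"wy":0,"wz":0,"hand":-1},{"x":0,"y":0,"z":0,"wx":0,"wy":0,"wz":0,"hand":-1}]'
python3 -c "
from h import *
goto(553.5,-51.2,23.7)"
python3 -m creep '[{"x":0,"y":0,"z":-3,"wx":0,"wy":0,"wz":0,"hand":-1},{"x":0,"y":0,"z":-10,"wx":0,"wy":0,"wz":0,"hand":-1},{"x":0,"y":-10,"z":-15,"wx":0,"wy":0,"wz":0,"hand":-1},{"x":0,"y":-20,"z":-20,"wx":0,"wy":0,"wz":0,"hand":-1},{"x":0,"y":-20,"z":-25,"wx":0,"wy":0,"wz":0,"hand":-1},{"x":0,"y":-25,"z":-25,"wx":0,"wy":0,"wz":0,"hand":-1},{"x":0,"y":-35,"z":-25,"wx":0,"wy":0,"wz":0,"hand":-1},{"x":0,"y":-35,"z":-25,"wx":0,"wy":0,"wz":0,"hand":-1},{"x":0,"y":-35,"z":-25,"wx":0,"wy":0,"wz":0,"hand":-1},{"x":0,"y":-35,"z":-20,"wx":0,"wy":0,"wz":0,"hand":-1},{"x":0,"y":-30,"z":0,"wx":0,"wy":0,"wz":0,"hand":-1},{"x":0,"y":0,"z":0,"wx":0,"wy":0,"wz":0,"hand":-1}]'
python3 - <<'E'
from h import *
pinmeas('20');bars('20')
cv2.imwrite("pics/top20c.png",cv2.resize(cv2.imread("pics/top20.png")[150:290,250:400],None,fx=4,fy=4,interpolation=cv2.INTER_CUBIC))
g=cv2.imread("pics/top20.png").astype(int).sum(2)
for v in (190,220,250): print(g[v,304:336].tolist())
E
```

```text
clock: 30.57
tcp_pos: [553.9, -49.9, 24.0]
tcp_rot: [-0.706, 0.707, 0.032, -0.031]
ft_force: [0.1, -4.3, 3.2]
width: 87.7
t 30.57 tcp [553.9 -49.9  24. ] yaw 5.1 F [ 0.08 -4.33  3.16] shift [-0.5  0.3 -1.2]
clock: 31.57
tcp_pos: [573.2, -242.6, 272.1]
tcp_rot: [-0.705, 0.708, 0.034, -0.028]
ft_force: [1.4, -0.6, 0.2]
width: 88.2
pin net [(array([[560.8,  -4.8]]), 0.97), (array([[5.681e+02, 1.000e-01]]), 0.96)]
L 70 (np.float64(24.6), np.float64(5.12), np.float64(4.1)) (np.float64(14.3), np.float64(5.12), np.float64(4.1)) (np.float64(34.0), np.float64(5.12), np.float64(4.1))
R 70 (np.float64(-31.4), np.float64(5.15), np.float64(3.2)) (np.float64(-41.7), np.float64(5.15), np.float64(3.2)) (np.float64(-21.9), np.float64(5.15), np.float64(3.2))
[267, 278, 342, 460, 566, 579, 529, 446, 414, 426, 431, 412, 388, 373, 361, 357, 353, 341, 332, 374, 463, 543, 546, 457, 347, 262, 251, 259, 261, 266, 272, 279]
[250, 249, 263, 265, 275, 327, 443, 555, 603, 569, 470, 410, 421, 434, 432, 409, 394, 384, 378, 368, 356, 338, 360, 473, 569, 577, 489, 364, 284, 263, 263, 240]
[258, 262, 261, 251, 242, 244, 252, 277, 319, 410, 508, 564, 547, 472, 430, 428, 428, 423, 422, 413, 404, 394, 392, 379, 355, 362, 421, 512, 556, 512, 415, 312]
```

View pics/top20c.png

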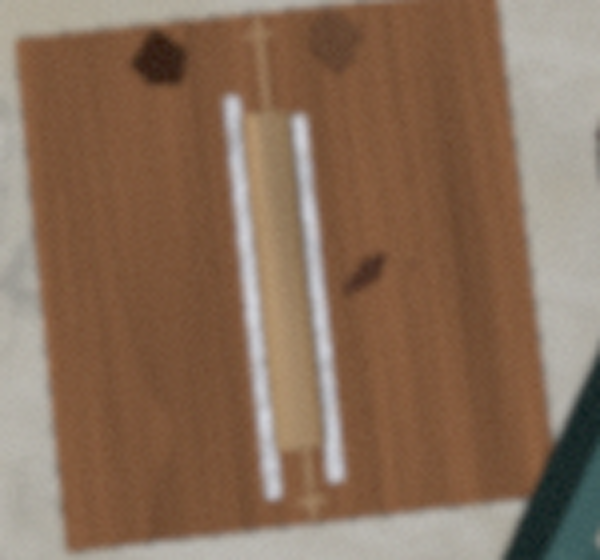

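View pics/side20.png

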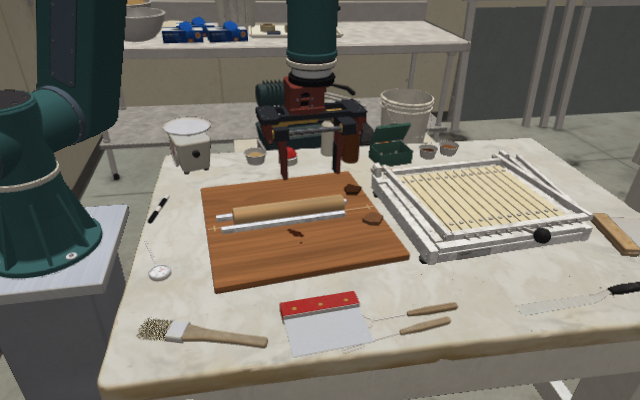

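Run:
```python
import cv2
cv2.imwrite("pics/s20z.png",cv2.resize(cv2.imread("pics/side20.png")[185:245,205:365],None,fx=5,fy=5,interpolation=cv2.INTER_CUBIC))
```

```text
(no output)
```

View pics/s20z.png

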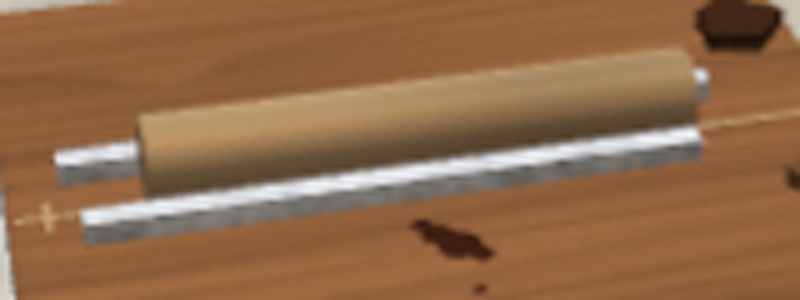

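Top view: pin centre about 2.6 mm left of the line. Side view: about 1 mm left. Bars are flush and parallel, bark and other things undisturbed. Handing in.

```bash
python3 -c "
from h import *
print(arm.job_done())"
```

```text
the job is handed in; nothing more can be done
None
```

The pin lies along the middle of the board with a bar against each side, and the job is handed in at about 32 s. No verdict was reported.

I rolled the pin about 70 mm (roughly half a turn) onto the line in five light fingertip strokes of 5–11 N. I left it there untouched, then pushed the left bar and the right bar up against it along the board.

| Last check | Result |
|---|---|
| Pin middle from the line | about 2.6 mm left by the top camera, about 1 mm left by the side camera |
| Angle of the bars | 5.12° and 5.15°, line about 5.5° |
| Distance between bar centre lines | about 55.8 mm measured, against 54 mm for exact touching |

- **Touching:** in the last gentle push (4 N) both bars moved about 1 mm together. I therefore take the extra 1.8 mm as camera scale error rather than a gap.
- **Disagreements:** the networks' pin positions scattered by up to about 10 mm from my own pixel measurements. I relied on edge and silhouette measurements from both cameras instead.
- **Other things:** the bark, cup, timer and scraper look unmoved in the pictures. I did not measure them.

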